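# Re-lay the splash slats on the polishing lathe's run-off stand

### The arm

A 6-joint arm with a two-finger parallel gripper is mounted at the origin on the work surface. World frame = base frame: x ahead of the robot, y to its left, z up, the work surface at z = 0. Lengths are in m, angles in rad, forces in N, time in s.
With the tool pointing down it reaches from about 0.4 to 0.825 m from the base axis. Payload 7 kg.
Tool frame: the origin (TCP) lies between the finger pads; the fingertips stand 11 mm ahead of it and the grasp point (between the pads) lies 8 mm behind it (arm.tips_ahead is the distance from the TCP to the fingertips, in m); z points along the fingers, x is the direction in which the jaws open and shut, and the axes are right-handed (so a half turn about z gives the same grasp; the last joint's range is limited). The gripper opens to 88 mm and grips with 3 to 60 N. Pads are 19 mm wide; open, the fingers measure 130 mm over their backs; the gripper's body (78 mm by 193 mm) begins 47 mm behind the grasp point.
Start: joints at [1.615, 0.359, 0.012, 0, -1.224, -0.288], TCP at [0.163, 0.655, 0.238] pointing down, gripper open.
Joint ranges: [-3.07, 3.07], [-1.43, 2.12], [-1.02, 1.25], [-3.03, 1.67], [-3.05, -0], [-3.03, 3.03]. Speed limits (rad/s): [2.39, 2.39, 3.01, 3.14, 3.14, 3.14].

### API

Orientations are given as [roll, pitch, yaw] about the fixed x, y, z axes, in that order (R = Rz(yaw) Ry(pitch) Rx(roll)).
In Python, from station import arm, optics, finder gives the robot as it stands. The module is installed in compiled form; this text tells all that it offers.
- The arm moves only by the tool apply_moves, never from a script. Its argument "increments" is one flat list of numbers, 6 for each row, row after row: the shift along the world's x, y, z in m, then the turn, a rotation vector about the world's x, y, z in rad. In form: [tx, ty, tz, rx, ry, rz, tx, ty, tz, rx, ry, rz, ...]. A call has 1 to 20 rows; each row shifts and turns the pose as measured when the row begins; what a row does not reach is not made up. A row lasts 1/12 s, in which the tool goes at most 41.7 mm and 7.16 degrees, less where a joint would pass 70% of its speed; a pose out of reach is approached as far as the arm can. A call with a gripper value outside its range is refused whole. "hand" is the closure, from 0 (fully open) to 1 (shut), set as the call begins (left out, the last holds). The fingers move at their own pace and stop on an object; "force" is the grip in N (left out, the last holds). Time passes only in rows, so rows that do not move let the fingers close. It gives the time, the measured TCP pose, the force and the opening at its end, in the units of the state.
- arm.get_state(): the state, without advancing time (a new reading comes with each control period).
- optics.grab_frame(name): name is "side" or "top" or "wrist"; returns the picture (480x640x3 uint8, red, green, blue); there is no depth.
- optics.camera_model(name): a dict with "fx", "fy", "cx", "cy" (pixels), "world_to_cam" (4x4, takes a point from world to camera coordinates); the wrist camera has in their place "T_tool_cam" (4x4, takes a point from camera to tool coordinates, whose origin is the TCP and whose axes are the tool frame's). Camera axes: x right, y up, looking along -z (the intrinsics and any distortion apply to the point x, -y, -z); pixel columns grow to the right and rows downward; lengths in m; the calibration is good to about 2 mm. A picture is of the moment at which its call begins: read the wrist's pose just before it. camera_model takes no time and is no camera call.
- arm.job_done(): hands the job in, once; it reports no verdict.
Trained networks look in the newest picture that a camera, given by its name, has taken for a name from the list of things; names that differ only in an ending like _2 or _b are one class to them, and where a whole thing is asked for, a point or a joint stands for the part that bears it (a point fixed in the world has none). Each returns a list of dicts, best first, with "conf" (0 to 1); they miss things now and then, are a little off and sometimes report something else, mostly with a low value. They report only what shows in the picture. A call takes as long as a camera call. They do not tell look-alikes from the thing itself.
- finder.find_in(camera, name): "box" ([left, top, right, bottom] in pixels, round what is visible of it).
- finder.landmark_of(camera, name): "point" ([column, row] in pixels: a listed point, or the origin of a listed thing).
The state is a dict: "t": time; "q": joint angles; "qd": joint speeds; "joint_efforts": joint torques, N m; "eef_pos": TCP position; "ee_rot": TCP orientation; "force": force on the tool from outside, world axes, zero at the start; "moment": the same for the moment, N m; "width": finger opening in m.
Only numpy, scipy, OpenCV 4.12 (cv2) and the standard library are available. Lean on these libraries where they do the work, as an engineer would, in place of code of your own. Each camera call takes 0.05 s, during which the arm holds its last target. There are 200 camera calls.

### The job

The run-off stand beside the polishing lathe needs its two splash slats back, shingle fashion so that slurry runs over the overlap: first the plain slat on the lower batten, then the slat with the upstand on the upper batten, its tail overlapping the plain one. Lay each centred and square between the cheeks, its nib hooked behind its batten, and draw it down the slope by its rib with a gentle but firm pull until you feel it stop hard against the batten, then let go. Do not force the slats, and leave everything else on the bench where it is.

Things in the scene. Friction and masses are not known exactly. Their poses are not given: they have to be found in the camera images.
- slat_plain: Plain slat, for the lower course: rigid grey plastic slat, 90 mm long (own x, tail edge at -45, head edge at +45), 120 wide (own y), plate 5 thick, about 120 g. Origin on the bench plane under its middle, z up as it lies; the plate's underside rises from z = 0 at the tail to 6 at the head. A grip rib stands along x on its centre line. 
- slat_upstand: Upstand slat, for the upper course: as the plain slat in all sizes and axes (90 x 120 mm, plate 5 thick, about 120 g, origin under its middle, z up, tail edge at x = -45, head at +45), but with an upright strip 5 mm thick along the whole head edge, its top at z = 30.
- deck: Fixed sloping deck, 175 mm long, 140 clear between side cheeks 12 high, rising 36 degrees away from the robot. Origin: middle of its bottom edge, on the surface; x up the slope, y left, z off the deck. A fillet bar 13 high at x = 6 to 20 carries the plain slat's tail. Home, a slat's z leans 9 degrees from deck z towards up-slope, so it is 27 degrees from vertical; its tail edge is at z = 14.
- batten_low (a point): Lower batten, a bar across the deck 5 mm high, deck x = 82 to 92: this point is the foot of its up-slope face, mid width, at deck x = 92, z = 0. The plain slat is home with its nib resting on the deck, the nib's tail-side edge against this face; its tail edge is then at deck x = 12.
- batten_high (a point): Upper batten, the same bar at deck x = 137 to 147: the foot of its up-slope face, mid width, at deck x = 147, z = 0. The upstand slat is home with its nib against this face; its tail edge, at deck x = 67, then lies on the plain slat, of which 55 mm stays showing.
- slat_plain_nib (a point): Lower tail-side edge of the plain slat's nib, mid width: slat x = 36, z = 0. The nib is a straight bar under the head, 110 mm wide (y), x = 36 to 44, pointing down to z = 0.
- slat_plain_tail (a point): Lower tail edge of the plain slat, mid width: slat x = -45, z = 0.
- slat_plain_rib (a point): Grasp point in the plain slat's rib: slat x = -18, z = 30. The rib is 12 mm thick (y), 36 long (x = -36 to 0), its top at z = 42; the plate's top beside it is at z = 6 to 8.
- slat_upstand_nib (a point): Lower tail-side edge of the upstand slat's nib, mid width: slat x = 36, z = 0. The nib is a straight bar under the head, 110 mm wide (y), x = 36 to 44, pointing down to z = 0.
- slat_upstand_tail (a point): Lower tail edge of the upstand slat, mid width: slat x = -45, z = 0.
- slat_upstand_rib (a point): Grasp point in the upstand slat's rib: slat x = -18, z = 30. The rib is 12 mm thick (y), 36 long (x = -36 to 0), its top at z = 42; the plate's top beside it is at z = 6 to 8.
- cast: Bystander to leave alone: plaster dental cast, 65 mm wide, 31 mm high. Origin at its underside.
- pumice_jar: Bystander to leave alone: white jar, 64 mm wide, 75 mm high. Origin at its underside.
- felt_wheel: Bystander to leave alone: grey felt polishing wheel lying flat, 68 mm wide, 22 mm high. Origin at its underside.
- wax_knife: Bystander to leave alone: slim wax knife, 140 mm long, 12 mm wide, lying on the bench. Origin at its underside.
- bench_brush: Bystander to leave alone: brush, 160 mm long, lying on the bench. Origin at its underside.
- mixing_bowl: Bystander to leave alone: rubber mixing bowl, 96 mm wide, 50 mm high. Origin at its underside.
Things that resemble listed ones, but are neither listed nor needed, are in the scene too. Leave any green look-alike of the slat_upstand alone. Leave any purple look-alike of the slat_plain alone.

How it is judged:
On the way, in this order (a step that is already met when the one before it is completed fails the run):
1. the plain slat lies home on the lower batten and is pulled or pressed against the deck or batten with more than 4 N (x of slat_plain_nib in the frame of deck between 0.09 and 0.094 m and z of slat_plain_nib in the frame of deck below 0.004 m and z of slat_plain_tail in the frame of deck between 0.01 and 0.018 m and y of slat_plain in the frame of deck between -0.007 and 0.007 m and angle between the y axis of slat_plain and the y axis of deck, either way round below 0.07 rad and contact force between slat_plain and deck above 4 N), for 0.1 s.
2. then the upstand slat lies home on the upper batten, overlapping the plain one, and is pulled or pressed against the deck or batten with more than 4 N, the plain one still home (x of slat_upstand_nib in the frame of deck between 0.145 and 0.149 m and z of each of slat_upstand_nib, slat_plain_nib in the frame of deck below 0.004 m and z of slat_upstand_tail in the frame of deck between 0.01 and 0.018 m and y of slat_upstand in the frame of deck between -0.007 and 0.007 m and angle between the y axis of each of slat_upstand, slat_plain and the y axis of deck, either way round below 0.07 rad and contact force between slat_upstand and deck above 4 N and x of slat_plain_nib in the frame of deck between 0.09 and 0.094 m and z of slat_plain_tail in the frame of deck between 0.01 and 0.018 m and y of slat_plain in the frame of deck between -0.007 and 0.007 m), for 0.1 s.
At the end, for the whole second after the job is handed in: Both slats home, released and at rest: each nib within 2 mm of its batten's face along the slope and within 4 mm of the deck, each tail edge 10 to 18 mm off the deck, each slat within 7 mm of the deck's centre line and within 4 degrees of square (x of slat_plain_nib in the frame of deck between 0.09 and 0.094 m and z of each of slat_plain_nib, slat_upstand_nib in the frame of deck below 0.004 m and z of slat_plain_tail in the frame of deck between 0.01 and 0.018 m and y of slat_plain in the frame of deck between -0.007 and 0.007 m and angle between the y axis of each of slat_plain, slat_upstand and the y axis of deck, either way round below 0.07 rad and x of slat_upstand_nib in the frame of deck between 0.145 and 0.149 m and z of slat_upstand_tail in the frame of deck between 0.01 and 0.018 m and y of slat_upstand in the frame of deck between -0.007 and 0.007 m and linear speed of each of slat_plain, slat_upstand below 0.01 m/s and contact force between each of slat_plain, slat_upstand and the fingers below 0.1 N); the robot touches nothing.
It fails at once if a slat forced against the deck with more than 40 N (contact force between any of slat_plain, slat_upstand and deck above 40 N).
It fails at once if a bystander shifted by more than 20 mm (distance of any of cast, pumice_jar, felt_wheel, wax_knife, bench_brush, mixing_bowl from where it was at the start of the episode above 0.02 m).
It also fails if it takes over 64 s, if anything falls off the work surface, if the arm or the gripper's body presses on something with over 40 N, if the wrist force passes 120 N, or if a joint passes its speed limit or range.

## Working session

There is one attempt and no reset: what is moved stays moved. The work goes in short steps, Python scripts to look and compute and a tool call to move; the robot and the scene stay as the last step left them, time stands still between calls to the robot, and variables do not carry over. Pictures are saved under pics/ and viewed, about 8 in all and at most 12, crops included, and the job is handed in when it is done.

Besides the shell and the picture viewer there is one more tool, called as name(argument=value, ...) on one line, values as JSON. apply_moves: Moves the arm, as the interface text tells. Its arguments: {"type":"object","properties":{"increments":{"type":"array"},"hand":{"type":"number"},"force":{"type":"number"}},"required":["increments"]}

```bash
mkdir -p pics; cat > h.py <<'E'
import numpy as np, cv2
from station import arm, optics, finder
from scipy.spatial.transform import Rotation as R
def save(cam,fn):
    im=optics.grab_frame(cam); cv2.imwrite('pics/'+fn,im[:,:,::-1]); return im
E
python3 - <<'E'
from h import *
print(arm.get_state())
a=save('top','top0.png'); b=save('side','side0.png')
for c in('top','side'):
    m=optics.camera_model(c); print(c,{k:(np.round(v,4).tolist() if hasattr(v,'__len__') and not isinstance(v,str) else v) for k,v in m.items()})
print(optics.camera_model('wrist'))
for c in('top','side'):
    for n in ('slat_plain_rib','slat_upstand_rib','slat_plain_tail','slat_plain_nib','slat_upstand_tail','slat_upstand_nib','deck','batten_low','batten_high','slat_plain','slat_upstand'):
        print(c,n,[(np.round(d['point']).tolist(),round(d['conf'],2)) for d in finder.landmark_of(c,n)][:4])
E
```

```text
{'t': 0.0, 'q': array([ 1.61509675e+00,  3.59382539e-01,  1.10836564e-02, -3.37640165e-04,
       -1.22409224e+00, -2.88074979e-01]), 'qd': array([-0.00032135, -0.00187973, -0.00101076,  0.00177998,  0.00104261,
       -0.00019848]), 'joint_efforts': array([ 8.63644673e-04, -5.82716274e+01,  2.93061072e+01,  6.99706972e+00,
        7.16474999e-03, -1.50871174e-04]), 'eef_pos': array([0.16285406, 0.65459038, 0.23663852]), 'ee_rot': array([-3.14144385e+00, -1.61925793e-03, -1.81468599e+00]), 'force': array([ 0.19733417, -0.22506725,  0.45227509]), 'moment': array([-0.0270923 ,  0.00710642, -0.00433125]), 'width': 0.08771443650614474}
top {'fx': 555.1575613788933, 'fy': 555.1575613788933, 'cx': 326.7608885147936, 'cy': 245.29911719694334, 'world_to_cam': [[-0.0245, -0.9997, -0.0062, -0.0386], [0.9977, -0.0249, 0.0623, -0.5121], [-0.0624, -0.0047, 0.998, -1.3022], [0.0, 0.0, 0.0, 1.0]]}
side {'fx': 505.7763059316068, 'fy': 505.7763059316068, 'cx': 320.153887696651, 'cy': 238.57522543374031, 'world_to_cam': [[0.9882, -0.153, 0.0093, -0.4963], [0.108, 0.7383, 0.6658, -0.0657], [-0.1088, -0
[... 1449 characters left out ...]
b [([262.0, 337.0], 0.92), ([236.0, 438.0], 0.8), ([331.0, 353.0], 0.73)]
side slat_plain_tail [([262.0, 273.0], 0.68), ([317.0, 269.0], 0.57)]
side slat_plain_nib [([251.0, 250.0], 0.97), ([351.0, 262.0], 0.92)]
side slat_upstand_tail [([321.0, 361.0], 0.78), ([272.0, 338.0], 0.75), ([227.0, 432.0], 0.66), ([339.0, 265.0], 0.49)]
side slat_upstand_nib [([243.0, 359.0], 0.83), ([360.0, 363.0], 0.81), ([263.0, 453.0], 0.81)]
side deck [([315.0, 183.0], 0.87)]
side batten_low [([341.0, 169.0], 0.81)]
side batten_high [([359.0, 154.0], 0.72), ([339.0, 361.0], 0.63)]
side slat_plain [([256.0, 257.0], 0.88), ([336.0, 262.0], 0.58)]
side slat_upstand [([258.0, 346.0], 0.97), ([341.0, 362.0], 0.6)]
```

View pics/top0.png

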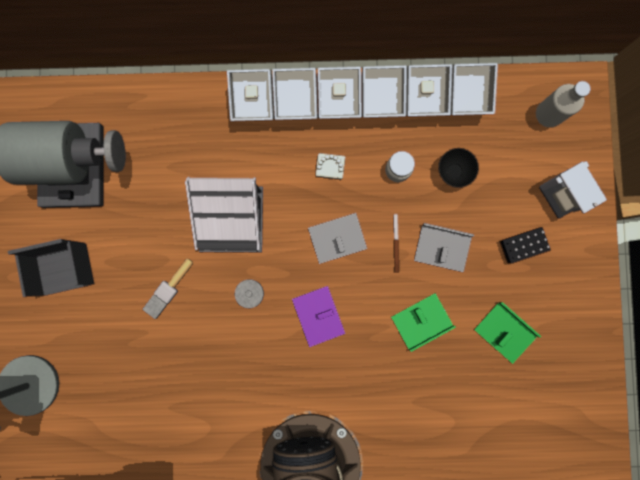

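View pics/side0.png

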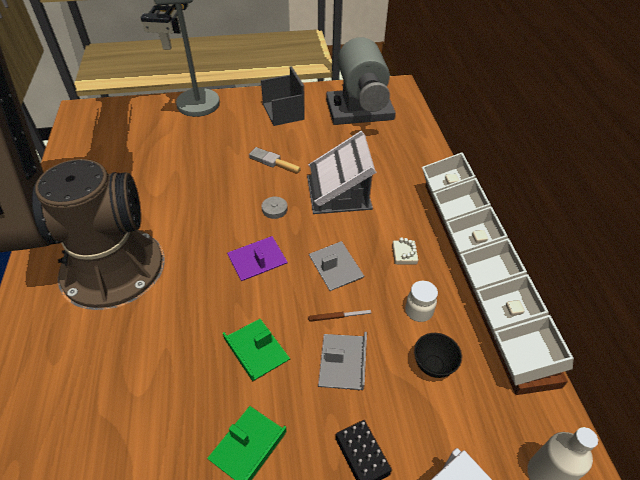

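The top view shows the grey plain slat at (338,238), with its rib at (340,243). The grey upstand slat is at (444,248) with its upstand at the top edge, and the deck is at (225,215). The purple and green look-alikes lie nearer the robot. The side view agrees.

```bash
cat >> h.py <<'E'
from scipy.optimize import least_squares
def proj(c,P,tool=None):
    m=optics.camera_model(c); P=np.atleast_2d(P)
    if c=='wrist':
        T=np.linalg.inv(tool@m['T_tool_cam'])
    else: T=np.array(m['world_to_cam'])
    p=P@T[:3,:3].T+T[:3,3]
    return np.c_[m['fx']*p[:,0]/-p[:,2]+m['cx'], m['fy']*-p[:,1]/-p[:,2]+m['cy']]
def toolT(s=None):
    s=s or arm.get_state(); T=np.eye(4); T[:3,:3]=R.from_euler('xyz',s['ee_rot']).as_matrix(); T[:3,3]=s['eef_pos']; return T
def tri(obs):  # obs list of (cam,pix,tool)
    f=lambda P: np.concatenate([proj(c,P,t)[0]-p for c,p,t in obs])
    r=least_squares(f,[.5,0,.05]); return r.x, np.abs(r.fun).max()
E
python3 - <<'E'
from h import *
print('TCP in side',proj('side',toolT()[:3,3]), 'stand', tri([('top',[26,386],None),('side',[197,101],None)]))
for n,a,b in [('deck',[232,249],[315,183]),('blow',[227,211],[341,169]),('bhigh',[220,186],[359,154]),('plain rib',[341,243],[328,264]),('plain nib',[329,223],[351,262]),('plain tail',[346,254],[317,269]),('up rib',[444,254],[331,353]),('up nib',[446,234],[360,363]),('up tail',[437,263],[321,361])]:
    x,e=tri([('top',a,None),('side',b,None)]); print(n,np.round(x,4),round(e,1))
E
```

```text
TCP in side [[172.1157732   35.71618565]] stand (array([0.19616014, 0.66669615, 0.00708346]), np.float64(0.2049457351296553))
deck [0.5092 0.1676 0.0504] 1.8
blow [0.587  0.1721 0.0861] 1.4
bhigh [0.6362 0.18   0.1242] 2.3
plain rib [ 0.5115 -0.0847  0.0197] 1.6
plain nib [ 0.5687 -0.0581 -0.016 ] 0.6
plain tail [ 0.4843 -0.0957  0.0196] 2.0
up rib [ 0.4777 -0.3242  0.0331] 2.1
up nib [ 0.5326 -0.3381  0.0012] 0.3
up tail [ 0.4587 -0.3157 -0.0109] 1.9
```

```bash
python3 - <<'E'
from h import *
a=cv2.imread('pics/side0.png')[0:120,110:250]; a=cv2.resize(a,(560,480))
w=save('wrist','w0.png')[:,:,::-1]; w=cv2.resize(w,(240,180)); o=np.zeros((480,800,3),np.uint8); o[:,:560]=a; o[:180,560:]=w
cv2.imwrite('pics/c0.png',o); print(proj('side',[[.196,.667,0],[.196,.667,.237],[.196,.667,.15]]))
E
```

```text
[[197.52561333 102.81799364]
 [183.74343783  33.24446847]
 [189.16637369  60.61988279]]
```

View pics/c0.png

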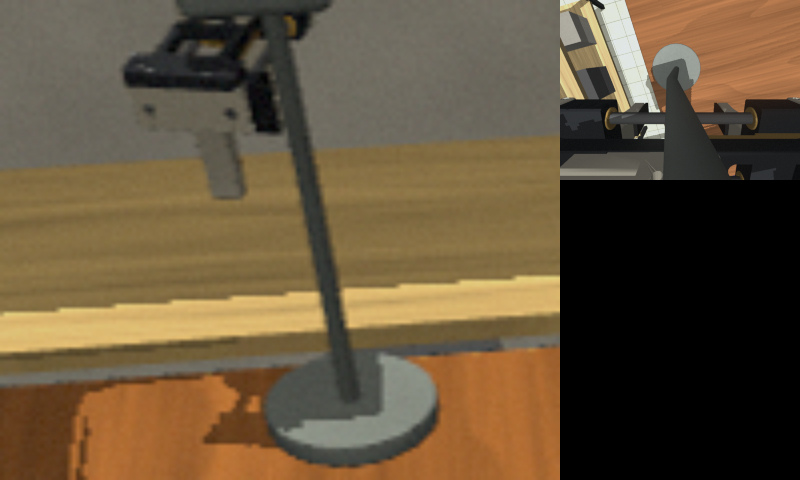

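```bash
python3 - <<'E'
from h import *
T=toolT(); w=cv2.imread('pics/w0.png')
for z in (0,.05,.1,.15,.2,.25,.28,.3):
    p=proj('wrist',[.196,.667,z],T)[0]; print(z,p.round()); cv2.circle(w,tuple(int(v) for v in p.clip(-999,999)),4,(0,0,255),-1)
p=np.linalg.inv(T)@[.196,.667,0,1]; print('stand in tool',p)
cv2.imwrite('pics/w0b.png',w)
E
```

```text
0 [307. 186.]
0.05 [304. 191.]
0.1 [301. 198.]
0.15 [297. 208.]
0.2 [290. 222.]
0.25 [279. 247.]
0.28 [267. 273.]
0.3 [255. 299.]
stand in tool [-0.01960479 -0.02918868  0.23754258  1.        ]
```

View pics/w0b.png

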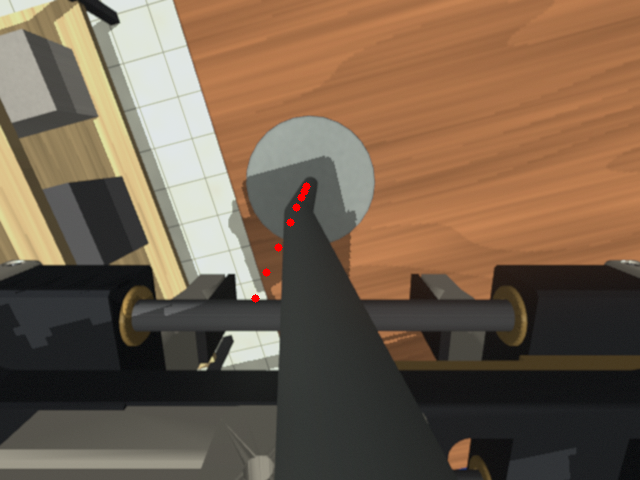

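The wrist view shows a vertical lamp post at (300,200)–(360,480), right in front of the gripper. I'll back away from it a little, then draw in towards the base before swinging.

apply_moves(increments=[-0.006,0.0015,0,0,0,0,-0.006,-0.018,0,0,0,0,-0.01,-0.03,0,0,0,0,-0.01,-0.03,0,0,0,0])

```text
t: 1.58
eef_pos: [0.1306, 0.5807, 0.2346]
ee_rot: [-3.14, -0.002, -1.816]
force: [-0.9, 0.3, 0.6]
width: 0.0876
```

apply_moves(increments=[-0.01,-0.038,0,0,0,0,-0.008,-0.038,0.005,0,0,0,0.02,-0.03,0.005,0,0,0,0.038,-0.012,0.005,0,0,0.05,0.036,-0.016,0.005,0,0,0.05,0.034,-0.02,0.005,0,0,0.05,0.033,-0.024,0.005,0,0,0.05,0.033,-0.024,0.005,0,0,0.05,0.032,-0.026,0,0,0,0,0.032,-0.026,0,0,0,0,0.032,-0.026,0,0,0,0,0.032,-0.026,0,0,0,0,0.03,-0.02,0,0,0,0,0,0,0,0,0,0])

```text
t: 2.75
eef_pos: [0.4661, 0.2385, 0.2752]
ee_rot: [-3.135, 0.009, -1.54]
force: [-0.5, 0.7, -0.1]
width: 0.0876
```

```bash
python3 - <<'E'
from h import *
s=arm.get_state(); print(s['eef_pos'],s['ee_rot'],s['force'],s['q'].round(2)); np.save('T1.npy',toolT(s))
save('wrist','w1.png')
for n in ('deck','batten_low','batten_high','slat_plain_rib','slat_plain_nib','slat_plain_tail'):
    print(n,[(np.round(d['point']).tolist(),round(d['conf'],2)) for d in finder.landmark_of('wrist',n)][:3])
E
```

```text
[0.46605344 0.23851387 0.27522882] [-3.13458922  0.00850621 -1.53975318] [-0.52051668  0.66186064 -0.07996887] [ 0.85  0.08 -0.27 -0.   -1.22  0.75]
deck [([376.0, 173.0], 0.72)]
batten_low [([394.0, 95.0], 0.81)]
batten_high [([409.0, 27.0], 0.55)]
slat_plain_rib [([604.0, 182.0], 0.61)]
slat_plain_nib [([582.0, 136.0], 0.86), ([489.0, 311.0], 0.83)]
slat_plain_tail [([586.0, 203.0], 0.79)]
```

View pics/w1.png

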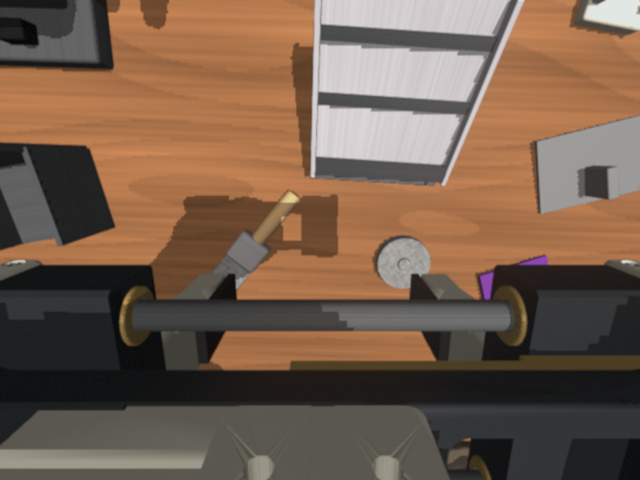

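The wrist view shows the deck with its fillet front at row 180 (columns 312–445) and its dark battens at rows 100 and 38. The plain slat is on the right at (590,170). I'll take more views and fit the poses.

apply_moves(increments=[-0.02,-0.03,0.02,0,0,0,-0.02,-0.03,0.02,0,0,0,-0.015,-0.02,0.02,0,0,0,0,0,0,0,0,0,0,0,0,0,0,0])

```text
t: 3.52
eef_pos: [0.4013, 0.1638, 0.3353]
ee_rot: [-3.138, 0.006, -1.523]
force: [-0.2, 0.1, -0.5]
width: 0.0875
```

```bash
python3 - <<'E'
from h import *
s=arm.get_state(); print(s['eef_pos'],s['ee_rot']); np.save('T2.npy',toolT(s)); save('wrist','w2.png')
for n in ('deck','batten_low','batten_high','slat_plain_rib','slat_plain_nib','slat_plain_tail'):
    print(n,[(np.round(d['point']).tolist(),round(d['conf'],2)) for d in finder.landmark_of('wrist',n)][:3])
E
```

```text
[0.40129133 0.16384464 0.33531215] [-3.13814415  0.00649927 -1.52285871]
deck [([312.0, 116.0], 0.97)]
batten_low [([318.0, 38.0], 0.77)]
batten_high []
slat_plain_rib [([472.0, 248.0], 0.62), ([522.0, 125.0], 0.6), ([318.0, 35.0], 0.29)]
slat_plain_nib [([426.0, 254.0], 0.95), ([507.0, 114.0], 0.7), ([504.0, 87.0], 0.68)]
slat_plain_tail [([482.0, 240.0], 0.71), ([508.0, 147.0], 0.68)]
```

apply_moves(increments=[0.01,-0.04,0,0,0,0,0.01,-0.04,0,0,0,0,0,-0.04,0,0,0,0,0,-0.04,0,0,0,0,0,-0.04,0,0,0,0,0,-0.04,0,0,0,0,0,-0.04,0,0,0,0,0,-0.03,0,0,0,0,0,0,0,0,0,0,0,0,0,0,0,0])

```text
t: 4.7
eef_pos: [0.4222, -0.156, 0.3268]
ee_rot: [3.129, -0.001, -1.515]
force: [-0.3, 0.3, -0.3]
width: 0.0879
```

```bash
python3 - <<'E'
from h import *
s=arm.get_state(); print(s['eef_pos'],s['ee_rot'],s['t']); np.save('T3.npy',toolT(s)); save('wrist','w3.png')
for n in ('slat_plain_rib','slat_plain_nib','slat_plain_tail','slat_upstand_rib','slat_upstand_nib','slat_upstand_tail'):
    print(n,[(np.round(d['point']).tolist(),round(d['conf'],2)) for d in finder.landmark_of('wrist',n)][:4])
a=cv2.imread('pics/w2.png'); b=cv2.imread('pics/w3.png'); cv2.imwrite('pics/c3.png',np.vstack([a[:300],b[:300]]))
E
```

```text
[ 0.42223079 -0.15599938  0.32677916] [ 3.12888412e+00 -1.15520793e-03 -1.51530231e+00] 4.7
slat_plain_rib [([238.0, 250.0], 0.93)]
slat_plain_nib [([205.0, 252.0], 0.95), ([260.0, 84.0], 0.57)]
slat_plain_tail [([278.0, 151.0], 0.96), ([260.0, 241.0], 0.73), ([455.0, 166.0], 0.53), ([50.0, 115.0], 0.28)]
slat_upstand_rib [([455.0, 167.0], 0.86), ([399.0, 258.0], 0.73)]
slat_upstand_nib [([402.0, 289.0], 0.85), ([464.0, 122.0], 0.72), ([274.0, 150.0], 0.68), ([542.0, 278.0], 0.65)]
slat_upstand_tail [([441.0, 182.0], 0.96), ([260.0, 86.0], 0.71), ([389.0, 239.0], 0.59)]
```

View pics/c3.png

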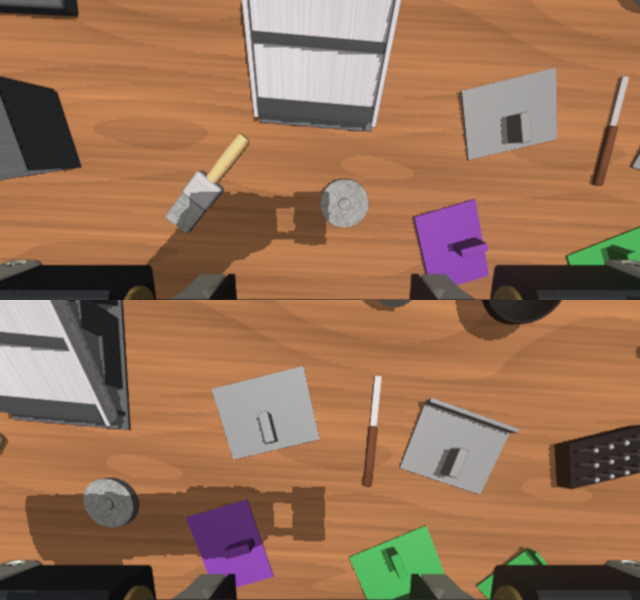

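The views show the plain slat at (266,112) in the second frame, yaw about +0.25, and the upstand slat at (458,145), yaw about −0.35. Next I'll fit the models to the image edges.

```bash
cat > fit.py <<'E'
from h import *
def seg(a,b,n=14): return np.linspace(a,b,n)
def slat_model(up):
    e=.045;w=.06
    S=[seg([-e,-w,.005],[-e,w,.005]),seg([-e,w,.005],[e,w,.011]),seg([-e,-w,.005],[e,-w,.011])]
    S+= [seg([e,-w,.03],[e,w,.03])] if up else [seg([e,-w,.011],[e,w,.011])]
    S+=[seg([-.036,y,.042],[0,y,.042],8) for y in(-.006,.006)]
    return S
def deck_model():
    w=.066
    S=[seg([x,-w,.005],[x,w,.005]) for x in(.082,.092,.137,.147)]+[seg([.006,-w,.013],[.006,w,.013]),seg([.020,-w,.013],[.020,w,.013])]
    S+=[seg([a,y,z],[b,y,z],5) for y in(-.07,.07) for a,b,z in((.083,.091,.005),(.138,.146,.005))]
    return S
def pose_slat(p): return R.from_euler('z',p[2]).as_matrix(),np.array([p[0],p[1],0])
def pose_deck(p): return (R.from_euler('z',p[3])*R.from_euler('y',-np.deg2rad(36))).as_matrix(),np.array(p[:3])
def fit(model,pose,p0,views,Ws=(14,8,4,3)):
    V=[]
    for cam,fn,T in views:
        g=cv2.GaussianBlur(cv2.imread('pics/'+fn),(0,0),.8).astype(float)
        gx=cv2.Sobel(g,-1,1,0).astype(float);gy=cv2.Sobel(g,-1,0,1).astype(float); V.append((cam,gx,gy,T))
    p=np.array(p0,float)
    for W in Ws:
      for _ in range(4):
        obs=[]
        Rm,t=pose(p)
        for cam,gx,gy,T in V:
            for S in model:
                q=proj(cam,S@Rm.T+t,T); d=q[-1]-q[0]; L=np.linalg.norm(d)
                if L<4: continue
                n=np.array([-d[1],d[0]])/L
                for i in range(len(S)):
                    o=np.arange(-W,W+.1,.5); X=q[i]+o[:,None]*n
                    if X.min()<2 or X[:,0].max()>637 or X[:,1].max()>(262 if cam=='wrist' else 477): continue
                    m=X.astype(np.float32).reshape(-1,1,2)
                    G=sum(abs(cv2.remap(gx[:,:,c],m,None,1)*n[0]+cv2.remap(gy[:,:,c],m,None,1)*n[1]) for c in range(3)).ravel()
                    k=(G*np.exp(-.5*(o/(W*.6))**2)).argmax()
                    if G[k]>60: obs.append((cam,T,S[i],n,X[k]@n))
        def f(x):
            Rm,t=pose(x); out=[]
            for cam,T in {id(o[1]):(o[0],o[1]) for o in obs}.values() if 0 else []: pass
            P=np.array([o[2] for o in obs])@Rm.T+t
            for c,T,idx in groups:
                q=proj(c,P[idx],T); out.append((q*N[idx]).sum(1)-B[idx])
            return np.concatenate(out)
        N=np.array([o[3] for o in obs]);B=np.array([o[4] for o in obs])
        key=[(o[0],id(o[1])) for o in obs]; groups=[]
        for kk in dict.fromkeys(key):
            idx=np.array([i for i,a in enumerate(key) if a==kk]); groups.append((kk[0],obs[idx[0]][1],idx))
        r=least_squares(f,p,loss='soft_l1',f_scale=1.); p=r.x
    e=f(p); print(p.round(4),'n',len(obs),'med|e|',np.median(abs(e)).round(2),[(g[0],len(g[2]),np.median(abs(f(p)[a:a+len(g[2])])).round(2)) for g,a in zip(groups,np.cumsum([0]+[len(g[2]) for g in groups]))])
    return p
E
cat > r1.py <<'E'
from fit import *
T1,T2,T3=[np.load(f'T{i}.npy') for i in(1,2,3)]
W1,W2,W3=('wrist','w1.png',T1),('wrist','w2.png',T2),('wrist','w3.png',T3); tp=('top','top0.png',None); sd=('side','side0.png',None)
for v in ([W1,W2],[tp,sd],[W1,W2,tp,sd]): fit(deck_model(),pose_deck,[.509,.168,.035,.06],v)
for v in ([W2,W3],[tp,sd],[W2,W3,tp,sd]): pl=fit(slat_model(0),pose_slat,[.526,-.077,.25],v)
for v in ([W3],[tp,sd],[W3,tp,sd]): up=fit(slat_model(1),pose_slat,[.5,-.327,-.35],v)
E
python3 r1.py
```

```text
[ 0.5109  0.1824  0.0391 -0.0361] n 152 med|e| 0.51 [('wrist', 91, np.float64(0.51)), ('wrist', 61, np.float64(0.51))]Traceback (most recent call last):
  File "r1.py", line 4, in <module>
    for v in ([W1,W2],[tp,sd],[W1,W2,tp,sd]): fit(deck_model(),pose_deck,[.509,.168,.035,.06],v)
                                              ~~~^^^^^^^^^^^^^^^^^^^^^^^^^^^^^^^^^^^^^^^^^^^^^^^
  File "fit.py", line 49, in fit
    r=least_squares(f,p,loss='soft_l1',f_scale=1.); p=r.x
    return func(*args, **kwargs)
    vector_fun = VectorFunction(
        fun_wrapped,
    ...<6 lines>...
        workers=workers
    )
    self._update_fun()
    ~~~~~~~~~~~~~~~~^^
    self.f = self.fun_wrapped(xp_copy(self.x))
             ~~~~~~~~~~~~~~~~^^^^^^^^^^^^^^^^^
    return np.atleast_1d(self.fun(x))
                         ~~~~~~~~^^^
    return self.f(x, *self.args, **self.kwargs)
           ~~~~~~^^^^^^^^^^^^^^^^^^^^^^^^^^^^^^
  File "fit.py", line 41, in f
    P=np.array([o[2] for o in obs])@Rm.T+t
      ~~~~~~~~~~~~~~~~~~~~~~~~~~~~~^~~~~
ValueError: matmul: Input operand 1 has a mismatch in its core dimension 0, with gufunc signature (n?,k),(k,m?)->(n?,m?) (size 3 is different from 0)
```

```bash
sed -i "s/o=np.arange(-W,W+.1,.5)/w_=W if cam=='wrist' else max(2.5,W*.4); o=np.arange(-w_,w_+.1,.5)/; s/(W\*.6)/(w_*.6)/" fit.py
cat > r0.py <<'E'
from fit import *
T1,T2,T3=[np.load(f'T{i}.npy') for i in(1,2,3)]
for n,o in [('deck',[('wrist',[376,173],T1),('wrist',[312,116],T2)]),('blow',[('wrist',[394,95],T1),('wrist',[318,38],T2)]),
 ('deck4',[('wrist',[376,173],T1),('wrist',[312,116],T2),('top',[232,249],None),('side',[315,183],None)]),
 ('blow4',[('wrist',[394,95],T1),('wrist',[318,38],T2),('top',[227,211],None),('side',[341,169],None)]),
 ('bhigh3',[('wrist',[409,27],T1),('top',[220,186],None),('side',[359,154],None)])]:
    x,e=tri(o);print(n,x.round(4),e.round(1))
E
python3 r0.py; python3 r1.py
```

```text
deck [0.5126 0.1851 0.0384] 1.0
blow [0.5867 0.1798 0.0827] 1.5
deck4 [0.5124 0.1833 0.0309] 5.1
blow4 [0.5877 0.179  0.0783] 2.5
bhigh3 [0.6319 0.179  0.1232] 3.9
[ 0.5109  0.1824  0.0391 -0.0361] n 152 med|e| 0.51 [('wrist', 91, np.float64(0.51)), ('wrist', 61, np.float64(0.51))]Traceback (most recent call last):
  File "r1.py", line 4, in <module>
    for v in ([W1,W2],[tp,sd],[W1,W2,tp,sd]): fit(deck_model(),pose_deck,[.509,.168,.035,.06],v)
                                              ~~~^^^^^^^^^^^^^^^^^^^^^^^^^^^^^^^^^^^^^^^^^^^^^^^
  File "fit.py", line 49, in fit
    r=least_squares(f,p,loss='soft_l1',f_scale=1.); p=r.x
    return func(*args, **kwargs)
    vector_fun = VectorFunction(
        fun_wrapped,
    ...<6 lines>...
        workers=workers
    )
    self._update_fun()
    ~~~~~~~~~~~~~~~~^^
    self.f = self.fun_wrapped(xp_copy(self.x))
             ~~~~~~~~~~~~~~~~^^^^^^^^^^^^^^^^^
    return np.atleast_1d(self.fun(x))
                         ~~~~~~~~^^^
    return self.f(x, *self.args, **self.kwargs)
           ~~~~~~^^^^^^^^^^^^^^^^^^^^^^^^^^^^^^
  File "fit.py", line 41, in f
    P=np.array([o[2] for o in obs])@Rm.T+t
      ~~~~~~~~~~~~~~~~~~~~~~~~~~~~~^~~~~
ValueError: matmul: Input operand 1 has a mismatch in its core dimension 0, with gufunc signature (n?,k),(k,m?)->(n?,m?) (size 3 is different from 0)
```

```bash
sed -i '/if 0 else \[\]/d' fit.py
sed -i 's/^for v in (\[W1,W2\].*/for v in ([W1],[W2],[W1,W2],[W1,W2,tp,sd]): fit(deck_model(),pose_deck,[.511,.182,.039,-.036],v)/' r1.py; sed -i 's/\[tp,sd\],\[W/[W/' r1.py
python3 r1.py 2>&1 | grep -v File
```

```text
Traceback (most recent call last):
ValueError: time passes only in moves, steps and waits
```

```bash
cat >> h.py <<'E'
import functools
_cm=functools.lru_cache(optics.camera_model)
class _O:
    camera_model=staticmethod(_cm); grab_frame=staticmethod(optics.grab_frame)
optics=_O
E
python3 r1.py 2>&1 | tail -12
```

```text
[ 0.5108  0.1824  0.0393 -0.0356] n 91 med|e| 0.5 [('wrist', 91, np.float64(0.5))]
[ 0.5123  0.1827  0.0348 -0.0346] n 61 med|e| 0.89 [('wrist', 61, np.float64(0.89))]
[ 0.5109  0.1825  0.0391 -0.0363] n 152 med|e| 0.51 [('wrist', 91, np.float64(0.51)), ('wrist', 61, np.float64(0.51))]
[ 0.5111  0.1823  0.0386 -0.0348] n 321 med|e| 0.5 [('wrist', 91, np.float64(0.5)), ('wrist', 62, np.float64(0.51)), ('top', 84, np.float64(0.5)), ('side', 84, np.float64(0.5))]
[ 0.5278 -0.075   0.2797] n 135 med|e| 0.02 [('wrist', 64, np.float64(0.02)), ('wrist', 71, np.float64(0.02))]
[ 0.5278 -0.0754  0.2776] n 269 med|e| 0.49 [('wrist', 64, np.float64(0.5)), ('wrist', 71, np.float64(0.01)), ('top', 69, np.float64(0.49)), ('side', 65, np.float64(0.5))]
[ 0.4955 -0.3248 -0.2594] n 66 med|e| 0.55 [('wrist', 66, np.float64(0.55))]
[ 0.4984 -0.3268 -0.2547] n 201 med|e| 0.46 [('wrist', 66, np.float64(0.5)), ('top', 68, np.float64(0.03)), ('side', 67, np.float64(0.47))]
```

```bash
python3 - <<'E'
from fit import *
o=[]
D=(deck_model(),pose_deck([.5111,.1823,.0386,-.0348]));P=(slat_model(0),pose_slat([.5278,-.0754,.2776]));U=(slat_model(1),pose_slat([.4984,-.3268,-.2547]))
def draw(c,fn,T,ms,crop,sc):
    x0,y0,x1,y1=crop; im=cv2.resize(cv2.imread('pics/'+fn)[y0:y1,x0:x1],None,fx=sc,fy=sc,interpolation=2)
    for S,(Rm,t) in ms:
        for s in S:
            q=(proj(c,s@Rm.T+t,T)-[x0,y0]+.5)*sc
            cv2.line(im,tuple(q[0].astype(int).tolist()),tuple(q[-1].astype(int).tolist()),(0,0,255),1)
    return im
a=draw('wrist','w3.png',np.load('T3.npy'),[P,U],(200,50,540,220),2)[:, :680]
b=draw('wrist','w1.png',np.load('T1.npy'),[D],(280,0,560,200),1.43)
c=draw('top','top0.png',None,[D,P,U],(170,160,480,290),1.28)
o=np.zeros((340+290,800,3),np.uint8); o[:340,:680]=a; o[340:340+b.shape[0],:b.shape[1]]=b; h=min(c.shape[1],398); o[340:340+c.shape[0],401:401+h]=c[:,:h]
cv2.imwrite('pics/ov.png',cv2.resize(o,(760,598)))
E
```

```text
(no output)
```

View pics/ov.png

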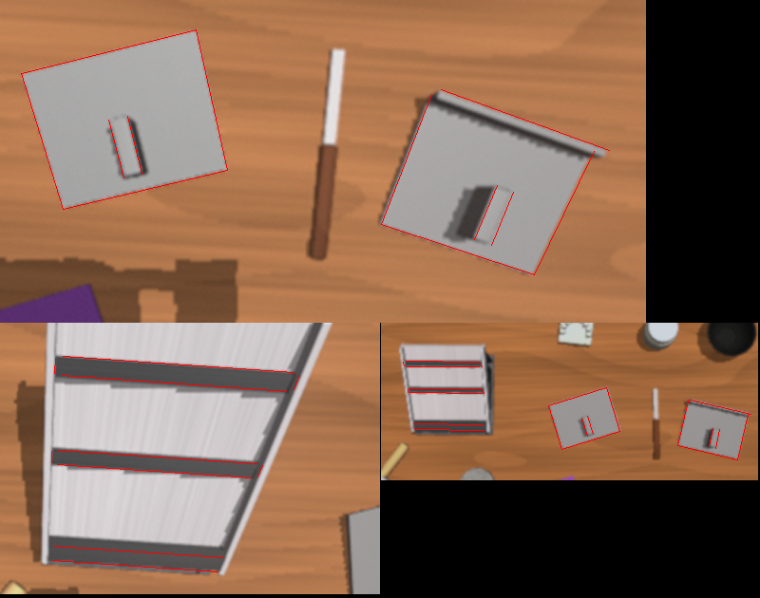

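The plain-slat overlay matches to about a pixel, and the upstand and deck overlays to 1–2 mm. Now I'll go to the plain slat.

apply_moves(increments=[0.011,0.0095,-0.027,0,0,0.028,0.011,0.0095,-0.027,0,0,0.028,0.011,0.0095,-0.027,0,0,0.028,0.011,0.0095,-0.027,0,0,0.028,0.011,0.0095,-0.027,0,0,0.028,0.011,0.0095,-0.027,0,0,0.028,0.011,0.0095,-0.027,0,0,0.028,0.011,0.0095,-0.027,0,0,0.028,0,0,0,0,0,0,0,0,0,0,0,0])

```text
t: 5.88
eef_pos: [0.5167, -0.0658, 0.108]
ee_rot: [-3.137, -0.003, -1.259]
force: [0.4, 0.3, 1.0]
width: 0.0876
```

```bash
cat >> h.py <<'E'
def delta(Rt,pt):
    """world shift and rotation vector from the current tool pose to (Rt,pt)"""
    s=arm.get_state(); Rc=R.from_euler('xyz',s['ee_rot'])
    print('t',round(s['t'],2),'d',(np.array(pt)-s['eef_pos']).round(4),'rv',(Rt*Rc.inv()).as_rotvec().round(4),'F',s['force'].round(1),'M',s['moment'].round(2),'w',round(s['width'],4))
def down(yaw): return R.from_euler('xyz',[np.pi,0,yaw])
E
python3 - <<'E'
from h import *
delta(down(-np.pi/2+.2776),[.5105,-.0803,.022])
E
```

```text
t 5.88 d [-0.0062 -0.0145 -0.086 ] rv [ 0.0013  0.0048 -0.0342] F [0.4 0.3 1. ] M [ 0.01 -0.   -0.09] w 0.0876
```

apply_moves(increments=[-0.003,-0.007,-0.02,0,0.0025,-0.017,-0.003,-0.007,-0.02,0,0.002,-0.017,0,0,-0.02,0,0,0,0,0,-0.013,0,0,0,0,0,0,0,0,0,0,0,0,0,0,0])

```text
t: 6.38
eef_pos: [0.5143, -0.0777, 0.0404]
ee_rot: [-3.131, -0.003, -1.291]
force: [0.8, -0.1, 0.6]
width: 0.0875
```

```bash
python3 - <<'E'
from h import *
delta(down(-np.pi/2+.2776),[.5105,-.0803,.022])
E
```

```text
t 6.38 d [-0.0038 -0.0026 -0.0184] rv [ 0.0003  0.0111 -0.0022] F [ 0.8 -0.1  0.6] M [-0.03 -0.03 -0.03] w 0.0875
```

apply_moves(increments=[-0.003,-0.002,-0.01,0,0.007,-0.002,-0.001,-0.001,-0.008,0,0.004,0,0,0,0,0,0,0])

```text
t: 6.63
eef_pos: [0.5124, -0.0802, 0.0252]
ee_rot: [-3.136, -0.001, -1.292]
force: [0.5, -0.6, 0.3]
width: 0.0874
```

```bash
python3 - <<'E'
from h import *
delta(down(-np.pi/2+.2776),[.5105,-.0803,.022])
E
```

```text
t 6.63 d [-0.0019 -0.0001 -0.0032] rv [-0.0009  0.0058 -0.001 ] F [ 0.5 -0.6  0.3] M [-0.07  0.04 -0.03] w 0.0874
```

apply_moves(increments=[-0.002,0,-0.0025,0,0.005,0,0,0,0,0,0,0])

```text
t: 6.8
eef_pos: [0.5106, -0.0803, 0.023]
ee_rot: [-3.14, 0.001, -1.292]
force: [-0.2, -0.6, 0.5]
width: 0.0875
```

apply_moves(increments=[0,0,0,0,0,0,0,0,0,0,0,0,0,0,0,0,0,0,0,0,0,0,0,0,0,0,0,0,0,0,0,0,0,0,0,0,0,0,0,0,0,0,0,0,0,0,0,0,0,0,0,0,0,0,0,0,0,0,0,0], hand=1, force=25)

```text
t: 7.63
eef_pos: [0.5114, -0.0801, 0.024]
ee_rot: [-3.139, 0.0, -1.292]
force: [0.1, 0.5, -0.2]
width: 0.0265
```

```bash
python3 - <<'E'
from h import *
s=arm.get_state(); np.save('Tg.npy',toolT(s))
delta(down(-np.pi/2+.2776),[.5105,-.0803,.022])
E
```

```text
t 7.63 d [-0.0009 -0.0002 -0.002 ] rv [-0.0012  0.0028 -0.0011] F [ 0.1  0.5 -0.2] M [-0.07 -0.03  0.02] w 0.0265
```

apply_moves(increments=[-0.001,0,-0.002,0,0,0,0,0,0,0,0,0,0,0,0,0,0,0,0,0,0,0,0,0,0,0,0,0,0,0,0,0,0,0,0,0])

```text
t: 8.13
eef_pos: [0.5104, -0.0801, 0.0219]
ee_rot: [-3.138, 0.0, -1.292]
force: [-1.3, -0.4, 1.1]
width: 0.0123
```

```bash
python3 - <<'E'
from h import *
s=arm.get_state(); np.save('Tg.npy',toolT(s))
delta(down(-np.pi/2+.2776),[.5105,-.0803,.022])
E
```

```text
t 8.13 d [ 0.0001 -0.0002  0.0001] rv [-0.0011  0.003  -0.0012] F [-1.3 -0.4  1.1] M [-0.04 -0.03 -0.04] w 0.0123
```

apply_moves(increments=[0,0,0.015,0,0,0,0,0,0.03,0,0,0,0,0,0.04,0,0,0,0,0,0.04,0,0,0,0,0,0.04,0,0,0,0,0,0.04,0,0,0,0,0,0.03,0,0,0,0,0,0,0,0,0])

```text
t: 8.8
eef_pos: [0.5028, -0.0816, 0.2639]
ee_rot: [3.133, 0.002, -1.294]
force: [1.9, -0.8, -0.0]
width: 0.0118
```

```bash
cat > goal.py <<'E'
from fit import *
DK=[.5111,.1823,.0386,-.0348]
def H(Rm,t): T=np.eye(4);T[:3,:3]=Rm;T[:3,3]=t;return T
def goal(which,nibx,nibz,ang=9.5):
    sl,tg={'plain':([.5278,-.0754,.2776],'Tg.npy'),'up':([.4984,-.3268,-.2547],'Tgu.npy')}[which]
    G=np.linalg.inv(H(*pose_slat(sl)))@np.load(tg)
    Rs=R.from_euler('y',ang,degrees=True).as_matrix()   # head dips toward the deck
    S=H(Rs,np.array([nibx,0,nibz])-Rs@[.036,0,0])
    T=H(*pose_deck(DK))@S@G
    delta(R.from_matrix(T[:3,:3]),T[:3,3]); return T
def where(which):
    "slat in deck from the tool pose, assuming no slip"
    sl,tg={'plain':([.5278,-.0754,.2776],'Tg.npy'),'up':([.4984,-.3268,-.2547],'Tgu.npy')}[which]
    G=np.linalg.inv(H(*pose_slat(sl)))@np.load(tg)
    S=np.linalg.inv(H(*pose_deck(DK)))@toolT()@np.linalg.inv(G)
    for n,x in(('nib',.036),('tail',-.045)): print(n,(S@[x,0,0,1])[:3].round(4))
    F=H(*pose_deck(DK))[:3,:3].T@arm.get_state()['force']; print('F deck',F.round(1))
E
python3 - <<'E'
from goal import *
goal('plain',.105,.06); goal('plain',.100,.012); where('plain')
E
```

```text
t 8.8 d [-1.000e-04  2.644e-01 -1.196e-01] rv [ 0.0561 -0.4733 -0.3052] F [ 1.9 -0.8 -0. ] M [-0.05 -0.32 -0.  ] w 0.0118
t 8.8 d [ 0.0241  0.2636 -0.1614] rv [ 0.0561 -0.4733 -0.3052] F [ 1.9 -0.8 -0. ] M [-0.05 -0.32 -0.  ] w 0.0118
nib [ 0.1613 -0.2478  0.1334]
tail [ 0.0995 -0.2726  0.1796]
F deck [ 1.5 -0.7 -1.2]
```

apply_moves(increments=[0,0.033,0,0.007,-0.059,-0.038,0,0.033,0,0.007,-0.059,-0.038,0,0.033,0,0.007,-0.059,-0.038,0,0.033,0,0.007,-0.059,-0.038,0,0.033,-0.01,0.007,-0.059,-0.038,0,0.033,-0.01,0.007,-0.059,-0.038,0,0.033,-0.01,0.007,-0.059,-0.038,0,0.033,-0.01,0.007,-0.059,-0.038,0,0,0,0,0,0,0,0,0,0,0,0])

```text
t: 9.63
eef_pos: [0.5042, 0.1544, 0.2337]
ee_rot: [-2.711, -0.002, -1.586]
force: [-0.3, 0.6, -0.3]
width: 0.0119
```

```bash
python3 - <<'E'
from goal import *
goal('plain',.105,.06); where('plain')
E
```

```text
t 9.63 d [-0.0016  0.0285 -0.0893] rv [ 0.0009 -0.0356 -0.0185] F [-0.3  0.6 -0.3] M [-0.04  1.62 -0.02] w 0.0119
nib [ 0.1585 -0.0273  0.129 ]
tail [ 0.0791 -0.0287  0.1452]
F deck [-0.5  0.6 -0.1]
```

apply_moves(increments=[0,0.014,-0.03,0,-0.018,-0.009,0,0.014,-0.03,0,-0.018,-0.009,0,0,-0.025,0,0,0,0,0,0,0,0,0,0,0,0,0,0,0])

```text
t: 10.05
eef_pos: [0.5117, 0.1855, 0.1609]
ee_rot: [-2.682, 0.003, -1.604]
force: [0.8, -1.3, -1.6]
width: 0.0119
```

```bash
python3 - <<'E'
from goal import *
goal('plain',.101,.02); where('plain')
s=arm.get_state(); np.save('T4.npy',toolT(s)); save('wrist','w4.png'); save('side','s4.png')
a=cv2.resize(cv2.imread('pics/s4.png')[100:240,260:440],(720,560)); cv2.imwrite('pics/c4.png',a)
E
```

```text
t 10.05 d [ 0.0112 -0.0034 -0.0512] rv [-0.0039 -0.0061 -0.0009] F [ 0.8 -1.3 -1.6] M [-0.11  1.74 -0.06] w 0.0119
nib [0.1217 0.003  0.0678]
tail [0.0419 0.0031 0.0817]
F deck [-0.2 -1.3 -1.8]
```

View pics/c4.png

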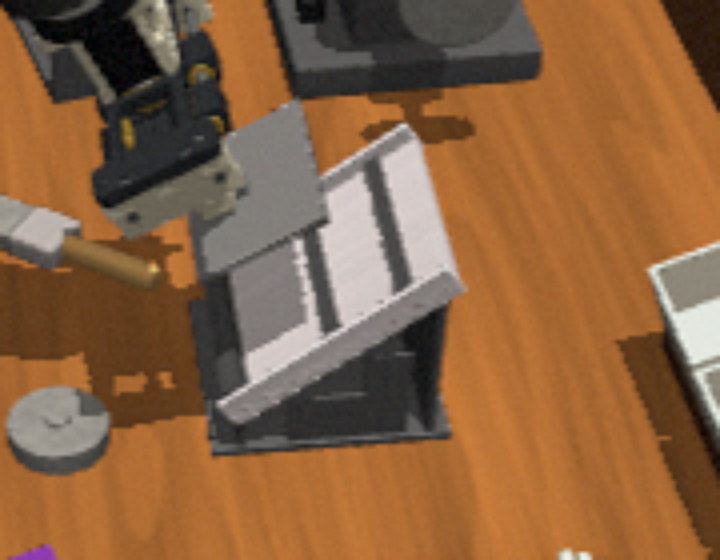

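The slat is held level across the deck, just above it. Next I'll lower it along the deck normal.

apply_moves(increments=[0.004,-0.0015,-0.017,-0.002,-0.003,0,0.004,-0.001,-0.017,-0.002,-0.003,0,0.004,-0.001,-0.015,0,0,0,0,0,0,0,0,0])

```text
t: 10.48
eef_pos: [0.5354, 0.1876, 0.1335]
ee_rot: [-2.698, -0.005, -1.608]
force: [0.3, -1.2, -1.0]
width: 0.0117
```

```bash
python3 - <<'E'
from goal import *
goal('plain',.101,.008); where('plain')
E
```

```text
t 10.48 d [-0.0055 -0.0057 -0.0335] rv [ 0.0043 -0.0224  0.0035] F [ 0.3 -1.2 -1. ] M [-0.07  1.55 -0.08] w 0.0117
nib [0.1243 0.0057 0.0309]
tail [0.0447 0.0058 0.0461]
F deck [-0.3 -1.2 -1. ]
```

apply_moves(increments=[-0.003,-0.003,-0.012,0.002,-0.012,0.002,-0.003,-0.002,-0.01,0,-0.006,0,0,0,0,0,0,0,0,0,0,0,0,0])

```text
t: 10.82
eef_pos: [0.5398, 0.186, 0.1284]
ee_rot: [-2.7, -0.011, -1.613]
force: [-0.0, -0.5, -1.6]
width: 0.0118
```

```bash
python3 - <<'E'
from goal import *
goal('plain',.101,.006); where('plain')
E
```

```text
t 10.82 d [-0.0086 -0.0041 -0.0301] rv [ 0.0096 -0.0242  0.0083] F [-0.  -0.5 -1.6] M [0.06 1.54 0.  ] w 0.0118
nib [0.1248 0.004  0.0242]
tail [0.0453 0.0042 0.0395]
F deck [-1.  -0.5 -1.3]
```

apply_moves(increments=[-0.004,-0.0015,-0.009,0.003,-0.008,0.003,-0.004,-0.0015,-0.009,0.003,-0.008,0.003,-0.004,-0.0015,-0.009,0.003,-0.008,0.003])

```text
t: 11.07
eef_pos: [0.5414, 0.1905, 0.122]
ee_rot: [-2.705, -0.01, -1.608]
force: [-0.3, -0.4, -1.0]
width: 0.0118
```

```bash
python3 - <<'E'
from goal import *
goal('plain',.101,.006); where('plain'); print(arm.get_state()['qd'].round(3),arm.get_state()['q'].round(3))
E
```

```text
t 11.07 d [-0.0102 -0.0087 -0.0237] rv [ 0.0086 -0.0299  0.0037] F [-0.3 -0.4 -1. ] M [0.09 1.64 0.08] w 0.0118
nib [0.122  0.0089 0.0179]
tail [0.0426 0.0088 0.0336]
F deck [-0.8 -0.4 -0.6]
[-0.059  0.069  0.001  0.161  0.063 -0.102] [ 0.617  0.114 -1.016  1.249 -0.282 -0.27 ]
```

Joint 3 is at its range end (-1.016) and the wrist is nearly singular, so leaning back 27° with a perpendicular grasp is out of reach. I'll take the slat back to its spot and regrip with the tool leaned forward, so the tool is close to vertical on the deck.

apply_moves(increments=[0,0,0.03,0,0.06,0,0,0,0.03,0,0.06,0,0,0,0.03,0,0.06,0,0,0,0.03,0,0.06,0,0,-0.02,0.02,0,0.06,0,0,-0.03,0,0,0.06,0.03,0,-0.035,0,0,0.06,0.04,0,-0.035,0,0,0.03,0.04,0,-0.035,0,0,0,0.04,0,-0.035,0,0,0,0.04,0,-0.03,0,0,0,0.04,0,0,0,0,0,0])

```text
t: 12.07
eef_pos: [0.5707, -0.0425, 0.2228]
ee_rot: [-2.991, -0.038, -1.363]
force: [-0.3, 0.1, -0.7]
width: 0.0119
```

```bash
python3 - <<'E'
from goal import *
Tg=np.load('Tg.npy'); delta(R.from_matrix(Tg[:3,:3]),Tg[:3,3]); print(arm.get_state()['q'].round(3))
E
```

```text
t 12.07 d [-0.0604 -0.0376 -0.2008] rv [0.0014 0.1526 0.0683] F [-0.3  0.1 -0.7] M [0.04 0.56 0.06] w 0.0119
[ 0.302  0.11  -0.39   0.065 -0.925  1.444]
```

apply_moves(increments=[-0.01,-0.006,-0.02,0,0.04,0.018,-0.01,-0.006,-0.028,0,0.04,0.018,-0.01,-0.006,-0.028,0,0.035,0.016,-0.01,-0.006,-0.028,0,0.03,0.012,-0.01,-0.006,-0.025,0,0,0,-0.005,-0.004,-0.015,0,0,0,0,0,0,0,0,0])

```text
t: 12.65
eef_pos: [0.5143, -0.0811, 0.0753]
ee_rot: [-3.133, -0.002, -1.301]
force: [0.3, -0.6, -1.7]
width: 0.0119
```

```bash
python3 - <<'E'
from goal import *
Tg=np.load('Tg.npy'); delta(R.from_matrix(Tg[:3,:3]),Tg[:3,3]); print(arm.get_state()['q'].round(3))
E
```

```text
t 12.65 d [-0.0039  0.001  -0.0534] rv [0.0005 0.0059 0.009 ] F [ 0.3 -0.6 -1.7] M [-0.11  0.18 -0.02] w 0.0119
[ 0.222  0.271 -0.54   0.002 -0.75   1.617]
```

apply_moves(increments=[-0.001,0,-0.02,0,0.003,0.004,-0.001,0,-0.016,0,0.002,0.003,0,0,-0.01,0,0,0,0,0,-0.002,0,0,0,0,0,0,0,0,0])

```text
t: 13.07
eef_pos: [0.5157, -0.0802, 0.028]
ee_rot: [-3.135, -0.002, -1.293]
force: [0.0, -1.3, -0.9]
width: 0.0118
```

```bash
python3 - <<'E'
from goal import *
Tg=np.load('Tg.npy'); delta(R.from_matrix(Tg[:3,:3]),Tg[:3,3])
E
```

```text
t 13.07 d [-0.0053  0.     -0.0061] rv [0.0016 0.0035 0.0011] F [ 0.  -1.3 -0.9] M [-0.02  0.01  0.06] w 0.0118
```

apply_moves(increments=[-0.002,0,-0.005,0,0.002,0,0,0,-0.002,0,0,0,0,0,-0.001,0,0,0])

```text
t: 13.32
eef_pos: [0.5159, -0.0794, 0.022]
ee_rot: [-3.133, -0.002, -1.292]
force: [0.5, -1.4, 2.1]
width: 0.0119
```

```bash
python3 - <<'E'
from goal import *
Tg=np.load('Tg.npy'); delta(R.from_matrix(Tg[:3,:3]),Tg[:3,3])
G=np.linalg.inv(H(*pose_slat([.5278,-.0754,.2776])))@Tg
S=toolT()@np.linalg.inv(G); np.save('Sp.npy',S); print(S.round(4))
E
```

```text
t 13.32 d [-0.0055 -0.0007 -0.0001] rv [0.0012 0.0056 0.0002] F [ 0.5 -1.4  2.1] M [-0.33  0.07  0.01] w 0.0119
[[ 9.618e-01 -2.738e-01 -5.600e-03  5.335e-01]
 [ 2.738e-01  9.618e-01  1.200e-03 -7.480e-02]
 [ 5.100e-03 -2.700e-03  1.000e+00  2.000e-04]
 [ 0.000e+00  0.000e+00  0.000e+00  1.000e+00]]
```

Down on the bench at (0.5335, -0.0748). I'll open partly, lift and lean forward.

apply_moves(increments=[0,0,0,0,0,0,0,0,0,0,0,0,0,0,0,0,0,0,0,0,0,0,0,0,0,0,0,0,0,0,0,0,0.015,0,0,0,0,0,0.015,0,0,0,0,0,0.01,-0.02,0.08,0,0,0,0,-0.02,0.08,0,0,0,0,-0.02,0.08,0,0,0,0,-0.02,0.08,0,0,0,0,-0.02,0.08,0], hand=0.6)

```text
t: 14.32
eef_pos: [0.5148, -0.0802, 0.0707]
ee_rot: [2.733, 0.011, -1.295]
force: [0.2, -0.1, -0.2]
width: 0.0354
```

```bash
cat >> goal.py <<'E'
def grasp(c,yaw,ang=.42,z=.033,x=-.018):
    Rs=R.from_euler('z',yaw); g=np.array([c[0],c[1],0])+Rs.apply([x,0,z])
    Rt=Rs*R.from_euler('y',ang)*down(-np.pi/2)
    delta(Rt,g+.008*Rt.apply([0,0,1]))
E
python3 - <<'E'
from goal import *
grasp([.5335,-.0748],.2776); print(arm.get_state()['q'].round(3))
E
```

```text
t 14.32 d [-0.0017 -0.0005 -0.045 ] rv [-0.0134  0.0078  0.0023] F [ 0.2 -0.1 -0.2] M [ 0.27 -1.37  0.  ] w 0.0354
[ 0.229  0.506 -0.253  0.009 -1.221  1.614]
```

apply_moves(increments=[-0.0005,0,-0.015,-0.006,0.004,0,-0.0005,0,-0.014,-0.006,0.003,0,0,0,-0.011,0,0,0,0,0,-0.003,0,0,0])

```text
t: 14.65
eef_pos: [0.5155, -0.0797, 0.0227]
ee_rot: [2.719, 0.0, -1.295]
force: [0.0, -0.5, -0.3]
width: 0.0351
```

```bash
python3 - <<'E'
from goal import *
grasp([.5335,-.0748],.2776)
E
```

```text
t 14.65 d [-0.0025 -0.0009  0.003 ] rv [ 0.0006 -0.0026  0.0019] F [ 0.  -0.5 -0.3] M [ 0.28 -1.3  -0.01] w 0.0351
```

apply_moves(increments=[-0.002,0,0.003,0,0,0,0,0,0,0,0,0,0,0,0,0,0,0,0,0,0,0,0,0,0,0,0,0,0,0,0,0,0,0,0,0], hand=1, force=30)

```text
t: 15.15
eef_pos: [0.5114, -0.0803, 0.0271]
ee_rot: [2.722, 0.0, -1.296]
force: [0.1, -0.2, -1.1]
width: 0.0118
```

```bash
sed -i "s/\[.5278,-.0754,.2776\],'Tg.npy'/[.5335,-.0748,.2776],'Tg.npy'/g" goal.py; python3 - <<'E'
from goal import *
np.save('Tg.npy',toolT()); grasp([.5335,-.0748],.2776)
E
```

```text
t 15.15 d [ 0.0017 -0.0004 -0.0014] rv [-0.0005 -0.0002  0.0023] F [ 0.1 -0.2 -1.1] M [ 0.31 -1.45 -0.01] w 0.0118
```

apply_moves(increments=[0,0,0.015,0,0,0,0,0,0.03,0,0,0,0,0,0.04,0,0,0,0,0,0.04,0,0,0,0,0.02,0.04,0,0,-0.03,0,0.035,0.03,0.005,-0.05,-0.04,0,0.035,0,0.005,-0.05,-0.04,0,0.035,0,0.005,-0.05,-0.04,0,0.035,0,0.005,-0.05,-0.04,0,0.035,0,0.005,-0.05,-0.04,0,0.035,0,0.005,-0.05,-0.04,0,0.02,0,0,-0.05,0,0,0,0,0,0,0])

```text
t: 16.23
eef_pos: [0.5085, 0.1742, 0.2301]
ee_rot: [3.095, 0.014, -1.588]
force: [-0.9, -0.4, -1.3]
width: 0.0115
```

```bash
python3 - <<'E'
from goal import *
goal('plain',.101,.03); where('plain'); print(arm.get_state()['q'].round(3))
E
```

```text
t 16.23 d [ 0.002   0.009  -0.1099] rv [-0.0145 -0.089  -0.0198] F [-0.9 -0.4 -1.3] M [-0.17  0.05 -0.  ] w 0.0115
nib [ 0.1608 -0.0077  0.1152]
tail [ 0.0824 -0.0088  0.1357]
F deck [-1.4 -0.4 -0.5]
[ 0.665  0.163 -0.255 -0.043 -1.181  0.905]
```

apply_moves(increments=[0,0.003,-0.025,-0.004,-0.025,-0.005,0.001,0.003,-0.025,-0.004,-0.025,-0.005,0.001,0.003,-0.025,-0.004,-0.025,-0.005,0,0,-0.02,-0.002,-0.012,-0.003,0,0,0,0,0,0])

```text
t: 16.65
eef_pos: [0.5099, 0.1855, 0.1368]
ee_rot: [-3.09, 0.008, -1.601]
force: [-1.1, -1.1, -2.4]
width: 0.0119
```

```bash
python3 - <<'E'
from goal import *
goal('plain',.100,.008); where('plain'); print(arm.get_state()['q'].round(3))
E
```

```text
t 16.65 d [ 0.0127 -0.0028 -0.0349] rv [-0.0058  0.009  -0.0067] F [-1.1 -1.1 -2.4] M [-0.22  0.43 -0.03] w 0.0119
nib [0.1105 0.0028 0.0443]
tail [0.0305 0.0025 0.0569]
F deck [-2.3 -1.1 -1.3]
[ 0.732  0.204 -0.473  0.04  -0.852  0.784]
```

apply_moves(increments=[0.004,-0.001,-0.012,-0.003,0.004,-0.003,0.004,-0.001,-0.01,-0.003,0.003,-0.003,0.003,-0.001,-0.008,0,0,0,0,0,0,0,0,0])

```text
t: 16.98
eef_pos: [0.5234, 0.1822, 0.107]
ee_rot: [-3.097, 0.002, -1.607]
force: [0.4, 0.0, -1.4]
width: 0.0114
```

```bash
python3 - <<'E'
from goal import *
goal('plain',.100,.003); where('plain')
E
```

```text
t 16.98 d [ 0.0022  0.0004 -0.0092] rv [-0.0004  0.0022 -0.0007] F [ 0.4  0.  -1.4] M [-0.07  0.26 -0.01] w 0.0114
nib [ 0.1037 -0.0004  0.0118]
tail [ 0.0238 -0.0004  0.025 ]
F deck [-0.5  0.  -1.4]
```

apply_moves(increments=[0.001,0,-0.004,0,0,0,0.001,0,-0.004,0,0,0])

```text
t: 17.15
eef_pos: [0.5271, 0.1822, 0.0994]
ee_rot: [-3.096, 0.003, -1.608]
force: [0.8, -0.3, -1.8]
width: 0.0118
```

```bash
python3 - <<'E'
from goal import *
goal('plain',.100,.0); where('plain')
E
```

```text
t 17.15 d [ 0.0002  0.0003 -0.004 ] rv [-0.0012  0.0033  0.0005] F [ 0.8 -0.3 -1.8] M [-0.02  0.24 -0.01] w 0.0118
nib [ 0.1023 -0.0003  0.0035]
tail [ 0.0224 -0.0003  0.0166]
F deck [-0.4 -0.3 -1.9]
```

apply_moves(increments=[0,0,-0.003,0,0,0,0,0,-0.001,0,0,0])

```text
t: 17.32
eef_pos: [0.5278, 0.1821, 0.0949]
ee_rot: [-3.096, 0.003, -1.609]
force: [-0.1, 0.1, -1.4]
width: 0.0116
```

```bash
python3 - <<'E'
from goal import *
goal('plain',.100,.0); where('plain')
E
```

```text
t 17.32 d [-0.0004  0.0004  0.0005] rv [-0.0014  0.0036  0.0012] F [-0.1  0.1 -1.4] M [-0.08  0.19  0.02] w 0.0116
nib [ 0.1002 -0.0005 -0.0005]
tail [ 0.0203 -0.0003  0.0126]
F deck [-0.9  0.1 -1.1]
```

apply_moves(increments=[0.0006,0,-0.0015,0,0,0,0,0,-0.0005,0,0,0])

```text
t: 17.48
eef_pos: [0.5285, 0.1822, 0.0929]
ee_rot: [-3.095, 0.003, -1.609]
force: [-0.2, 0.4, -1.0]
width: 0.0119
```

```bash
python3 - <<'E'
from goal import *
where('plain')
E
```

```text
nib [ 0.0996 -0.0004 -0.0025]
tail [ 0.0197 -0.0003  0.0105]
F deck [-0.8  0.4 -0.6]
```

apply_moves(increments=[0.001,0,-0.0015,0,0,0,0.0005,0,-0.001,0,0,0])

```text
t: 17.65
eef_pos: [0.5294, 0.1822, 0.0908]
ee_rot: [-3.096, 0.003, -1.608]
force: [-5.2, -0.6, 4.9]
width: 0.0117
```

```bash
python3 - <<'E'
from goal import *
where('plain'); print(arm.get_state()['moment'].round(2))
E
```

```text
nib [ 0.0991 -0.0003 -0.0048]
tail [ 0.0192 -0.0002  0.0083]
F deck [-1.3 -0.8  7. ]
[0.19 1.91 0.02]
```

apply_moves(increments=[-0.0018,0,-0.0003,0,0,0,-0.0016,0,-0.0011,0,0,0])

```text
t: 17.82
eef_pos: [0.5264, 0.1826, 0.0898]
ee_rot: [-3.095, 0.004, -1.608]
force: [0.6, 0.3, -0.7]
width: 0.012
```

```bash
python3 - <<'E'
from goal import *
where('plain'); print(arm.get_state()['moment'].round(2))
E
```

```text
nib [ 0.0961 -0.     -0.0037]
tail [0.0162 0.0001 0.0093]
F deck [ 0.1  0.3 -0.9]
[-0.06  0.17 -0.01]
```

apply_moves(increments=[-0.0014,0,-0.0013,0,0,0,-0.0014,0,-0.0013,0,0,0])

```text
t: 17.98
eef_pos: [0.5244, 0.1831, 0.0884]
ee_rot: [-3.092, 0.005, -1.607]
force: [-1.2, -1.2, 9.4]
width: 0.0118
```

```bash
python3 - <<'E'
from goal import *
where('plain'); print(arm.get_state()['moment'].round(2))
E
```

```text
nib [ 0.0938  0.0005 -0.0036]
tail [0.0138 0.0006 0.0093]
F deck [ 4.6 -1.3  8.3]
[-0.61  0.49 -0.04]
```

apply_moves(increments=[-0.002,0,-0.0006,0,0,0,-0.0016,0,-0.001,0,0,0])

```text
t: 18.15
eef_pos: [0.521, 0.1834, 0.0872]
ee_rot: [-3.091, 0.006, -1.607]
force: [0.1, -0.7, -1.3]
width: 0.0116
```

```bash
python3 - <<'E'
from goal import *
where('plain'); print(arm.get_state()['moment'].round(2))
E
```

```text
nib [ 0.0903  0.0006 -0.0025]
tail [0.0103 0.0007 0.0103]
F deck [-0.7 -0.7 -1.2]
[-0.01  0.23 -0.01]
```

apply_moves(increments=[-0.0012,0,-0.0015,0,0,0,-0.0014,0,-0.0012,0,0,0])

```text
t: 18.32
eef_pos: [0.5197, 0.1836, 0.0856]
ee_rot: [-3.088, 0.006, -1.605]
force: [4.9, -6.1, 12.7]
width: 0.0116
```

```bash
python3 - <<'E'
from goal import *
where('plain'); print(arm.get_state()['moment'].round(2))
E
```

```text
nib [ 0.0884  0.0009 -0.0028]
tail [0.0084 0.0009 0.0096]
F deck [11.6 -5.9  7.2]
[-2.91 -2.03 -0.17]
```

apply_moves(increments=[-0.0008,0,-0.0004,0,0,0,-0.0004,0,-0.0003,0,0,0,0,0,0,0,0,0])

```text
t: 18.57
eef_pos: [0.5197, 0.1835, 0.0859]
ee_rot: [-3.085, 0.006, -1.604]
force: [0.1, -0.9, 0.2]
width: 0.0118
```

```bash
python3 - <<'E'
from goal import *
where('plain'); s=arm.get_state(); print(s['moment'].round(2),s['t'])
save('top','t5.png'); save('side','s5.png')
a=cv2.resize(cv2.imread('pics/s5.png')[110:240,280:400],(554,600),interpolation=2); cv2.imwrite('pics/c5.png',a)
E
```

```text
nib [ 0.0887  0.0008 -0.0025]
tail [0.0086 0.0008 0.0098]
F deck [ 0.2 -0.9  0.1]
[-0.23  0.19 -0.04] 18.5667
```

View pics/c5.png

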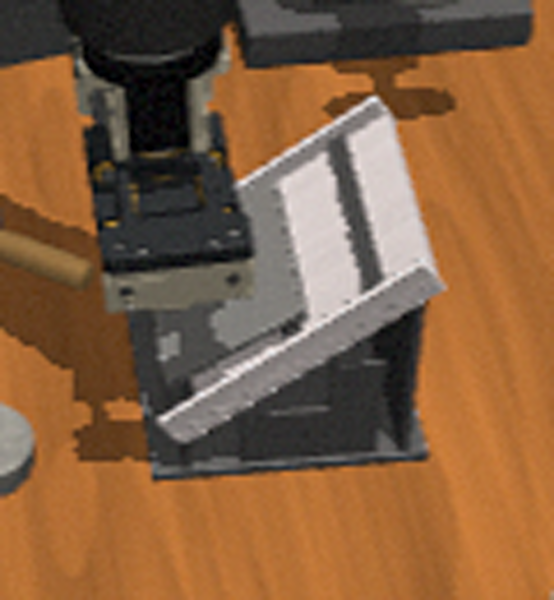

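The side view shows the slat lying flat in the deck between the cheeks, with the lower batten covered. I'll pull steadily for a few rows to confirm the hard stop.

apply_moves(increments=[-0.0014,0,-0.001,0,0,0,-0.0014,0,-0.001,0,0,0,-0.0014,0,-0.001,0,0,0,-0.0014,0,-0.001,0,0,0])

```text
t: 19.0
eef_pos: [0.5193, 0.1838, 0.0856]
ee_rot: [-3.076, 0.006, -1.601]
force: [4.7, -4.6, 6.3]
width: 0.0118
```

```bash
python3 - <<'E'
from goal import *
where('plain'); s=arm.get_state(); print(s['moment'].round(2),s['t'])
E
```

```text
nib [ 0.0885  0.0013 -0.0019]
tail [0.0083 0.0011 0.0096]
F deck [ 7.6 -4.4  2.3]
[-2.11 -1.62 -0.21] 19.0
```

Hard stop confirmed: 7 mm of commanded pull moved the slat only 0.2 mm, at 8 N. Now I'll release and lift clear.

apply_moves(increments=[-0.0016,0.0003,-0.0012,0,0,0,-0.0016,0.0003,-0.0012,0,0,0,0,0,0,0,0,0])

```text
t: 19.25
eef_pos: [0.5192, 0.1838, 0.0858]
ee_rot: [-3.07, 0.006, -1.6]
force: [-2.2, 1.2, 1.1]
width: 0.0119
```

apply_moves(increments=[0,0,0,0,0,0,0,0,0,0,0,0,0,0,0,0,0,0,0,0,0,0,0,0,0,0,0,0,0,0,0,0,0,0,0,0,0,0,0.015,0,0,0,0,0,0.03,0,0,0,0,0,0.04,0,0,0,-0.02,0,0.04,0,0,0,-0.03,0,0.03,0,0,0,-0.03,0,0,0,0,0,0,0,0,0,0,0], hand=0.55)

```text
t: 20.33
eef_pos: [0.4347, 0.182, 0.2398]
ee_rot: [-3.08, 0.002, -1.604]
force: [-0.2, -1.0, -1.1]
width: 0.0393
```

```bash
cat > r2.py <<'E'
import sys
from goal import *
n=sys.argv[1]; T=toolT(); s=arm.get_state(); print(s['t'],s['eef_pos'].round(3),s['width'])
save('wrist',f'w{n}.png');save('top',f't{n}.png');save('side',f's{n}.png');np.save(f'T{n}.npy',T)
v=[('wrist',f'w{n}.png',T),('side',f's{n}.png',None),('top',f't{n}.png',None)]
Rs=R.from_euler('y',9.7,degrees=True).as_matrix()
def pose_in(dk):
    D=H(*pose_deck(dk))
    def f(p): # nibx,y,yaw in deck
        M=D@H(R.from_euler('z',p[2]).as_matrix()@Rs,np.array([p[0],p[1],0])-Rs@[.036,0,0]); return M[:3,:3],M[:3,3]
    return f
fitted=[fit(deck_model()[2:4],pose_deck,DK,v[:0]) ] if 0 else 0
for z in (.0386,.035):
    dk=[DK[0],DK[1],z,DK[3]]
    for vv in (v[:1],v[1:2],v[2:]): 
        try: fit(slat_model(0),pose_in(dk),[.092,0,0],vv,Ws=(6,4,3))
        except Exception as e: print('x',e)
E
python3 r2.py 6
```

```text
20.3333 [0.435 0.182 0.24 ] 0.03930499154476154
[0.0903 0.0045 0.0001] n 67 med|e| 0.53 [('wrist', 67, np.float64(0.53))]
[0.0896 0.0014 0.0163] n 72 med|e| 0.48 [('side', 72, np.float64(0.48))]
[0.0926 0.0014 0.0032] n 71 med|e| 0.06 [('top', 71, np.float64(0.06))]
[0.0911 0.0038 0.0004] n 70 med|e| 0.04 [('wrist', 70, np.float64(0.04))]
[ 0.0906 -0.0032 -0.0053] n 72 med|e| 0.58 [('side', 72, np.float64(0.58))]
[0.0931 0.0022 0.0059] n 71 med|e| 0.47 [('top', 71, np.float64(0.47))]
```

The plain slat fits as home: nib x about 91–93 mm, y about +2 mm, square. Now the upstand slat, starting with a closer look.

apply_moves(increments=[0,-0.03,0.01,0,0,0,0,-0.038,0.005,0,0,0,0,-0.038,0,0,0,0,0,-0.038,0,0,0,0,0,-0.038,0,0,0,0,0,-0.038,0,0,0,0,0,-0.038,0,0,0,0,0,-0.038,0,0,0,-0.02,0,-0.038,0,0,0,-0.02,0,-0.038,0,0,0,-0.04,0,-0.038,0,0,0,-0.04,0,-0.03,0,0,0,-0.04,0,-0.03,0,0,0,-0.04,0,0,0,0,0,0,0,0,0,0,0,0])

```text
t: 21.73
eef_pos: [0.437, -0.3143, 0.2391]
ee_rot: [-3.104, -0.007, -1.816]
force: [0.3, 0.1, -0.3]
width: 0.0393
```

```bash
python3 - <<'E'
from goal import *
T=toolT(); save('wrist','w7.png'); np.save('T7.npy',T)
W=('wrist','w7.png',T);W3=('wrist','w3.png',np.load('T3.npy'))
m=slat_model(1)
for mm in (m,m[:3]+m[4:]):
  for v in ([W],[W,W3],[W,W3,('top','top0.png',None),('side','side0.png',None)]): p=fit(mm,pose_slat,[.4984,-.3268,-.2547],v)
print(arm.get_state()['q'].round(2)); grasp(p[:2],p[2])
E
```

```text
[ 0.4957 -0.3255 -0.2563] n 68 med|e| 0.99 [('wrist', 68, np.float64(0.99))]
[ 0.4952 -0.3253 -0.2557] n 135 med|e| 0.56 [('wrist', 69, np.float64(0.94)), ('wrist', 66, np.float64(0.54))]
[ 0.4958 -0.3262 -0.2578] n 265 med|e| 0.51 [('wrist', 69, np.float64(0.55)), ('wrist', 63, np.float64(0.54)), ('top', 65, np.float64(0.02)), ('side', 68, np.float64(0.5))]
[ 0.499  -0.3264 -0.2552] n 58 med|e| 0.45 [('wrist', 58, np.float64(0.45))]
[ 0.4985 -0.3262 -0.2524] n 111 med|e| 0.48 [('wrist', 57, np.float64(0.48)), ('wrist', 54, np.float64(0.25))]
[ 0.4985 -0.3268 -0.2546] n 216 med|e| 0.47 [('wrist', 57, np.float64(0.46)), ('wrist', 51, np.float64(0.48)), ('top', 54, np.float64(0.01)), ('side', 54, np.float64(0.49))]
[-0.25  0.11 -0.32  0.01 -1.11  1.58]
t 21.78 d [ 0.0408 -0.0076 -0.2132] rv [ 0.1195  0.4409 -0.0117] F [ 1.1 -0.3  0.2] M [-0.03  0.09  0.01] w 0.0394
```

apply_moves(increments=[0.007,-0.001,-0.026,0.02,0.073,-0.002,0.007,-0.001,-0.026,0.02,0.073,-0.002,0.007,-0.001,-0.026,0.02,0.073,-0.002,0.007,-0.001,-0.026,0.02,0.073,-0.002,0.006,-0.001,-0.026,0.02,0.073,-0.002,0.004,-0.001,-0.026,0.02,0.073,-0.002,0,0,0,0,0,0,0,0,0,0,0,0])

```text
t: 22.45
eef_pos: [0.4775, -0.3151, 0.0715]
ee_rot: [2.699, 0.001, -1.817]
force: [0.3, 0.5, 1.3]
width: 0.0396
```

```bash
python3 - <<'E'
from goal import *
grasp([.498,-.3265],-.255)
E
```

```text
t 22.45 d [-0.0001 -0.0061 -0.0458] rv [-0.0066 -0.0213 -0.0092] F [0.3 0.5 1.3] M [-0.38 -1.39 -0.01] w 0.0396
```

apply_moves(increments=[0,-0.003,-0.014,-0.003,-0.01,-0.004,0,-0.003,-0.014,-0.003,-0.01,-0.004,0,0,-0.011,0,0,0,0,0,-0.003,0,0,0])

```text
t: 22.78
eef_pos: [0.4791, -0.3187, 0.0297]
ee_rot: [2.725, -0.0, -1.819]
force: [-0.2, -0.1, 0.1]
width: 0.04
```

```bash
python3 - <<'E'
from goal import *
grasp([.498,-.3265],-.255)
E
```

```text
t 22.78 d [-0.0017 -0.0025 -0.004 ] rv [ 0.001   0.0037 -0.0065] F [-0.2 -0.1  0.1] M [-0.32 -1.26  0.01] w 0.04
```

apply_moves(increments=[-0.0017,-0.0025,-0.004,0,0.003,-0.006,0,0,0,0,0,0])

```text
t: 22.95
eef_pos: [0.4778, -0.3208, 0.0278]
ee_rot: [2.726, -0.001, -1.824]
force: [0.1, 0.1, 0.3]
width: 0.0394
```

apply_moves(increments=[0,0,-0.0005,0,0,0,0,0,0,0,0,0,0,0,-0.0005,0,0,0,0,0,0,0,0,0,0,0,-0.0005,0,0,0,0,0,0,0,0,0,0,0,0,0,0,0,0,0,0,0,0,0], hand=1, force=30)

```text
t: 23.62
eef_pos: [0.4799, -0.3215, 0.0309]
ee_rot: [2.734, -0.001, -1.824]
force: [0.5, 0.1, 0.2]
width: 0.012
```

```bash
sed -i "s/\[.4984,-.3268,-.2547\],'Tgu.npy'/[.498,-.3265,-.255],'Tgu.npy'/g; s/^DK=.*/DK=[.5111,.1823,.0345,-.0348]/" goal.py; python3 - <<'E'
from goal import *
np.save('Tgu.npy',toolT()); grasp([.498,-.3265],-.255); goal('up',.156,.06); print(arm.get_state()['eef_pos'])
E
```

```text
t 23.62 d [-0.0025  0.0004 -0.0052] rv [ 0.0045  0.0115 -0.0019] F [0.5 0.1 0.2] M [-0.31 -1.26  0.02] w 0.012
t 23.62 d [0.0593 0.5031 0.1471] rv [-0.0669 -0.4586  0.2163] F [0.5 0.1 0.2] M [-0.31 -1.26  0.02] w 0.012
[ 0.4799382  -0.32150082  0.0309415 ]
```

apply_moves(increments=[0,0,0.012,0,0,0,0,0,0.03,0,0,0,0,0,0.04,0,0,0,0,0,0.04,0,0,0,0,0,0.04,0,0,0,0.004,0.03,0.03,-0.005,-0.033,0.015,0.004,0.036,0,-0.005,-0.033,0.015,0.004,0.036,0,-0.005,-0.033,0.015,0.004,0.036,0,-0.005,-0.033,0.015,0.004,0.036,0,-0.005,-0.033,0.015,0.004,0.036,0,-0.005,-0.033,0.015,0.004,0.036,0,-0.005,-0.033,0.015,0.004,0.036,0,-0.005,-0.033,0.015,0.004,0.036,0,-0.005,-0.033,0.015,0.004,0.036,0,-0.005,-0.033,0.015,0.004,0.036,0,-0.005,-0.033,0.015,0.004,0.036,0,-0.005,-0.033,0.015,0,0,0,0,0,0])

```text
t: 25.12
eef_pos: [0.5203, 0.1209, 0.2427]
ee_rot: [-3.128, 0.015, -1.637]
force: [-0.2, -1.1, -1.4]
width: 0.0119
```

```bash
python3 - <<'E'
from goal import *
goal('up',.156,.06); where('up'); print(arm.get_state()['q'].round(3))
E
```

```text
t 25.12 d [ 0.0189  0.0607 -0.0647] rv [-0.0189 -0.0398  0.0321] F [-0.2 -1.1 -1.4] M [-0.21  0.24  0.  ] w 0.0119
nib [ 0.1788 -0.0632  0.1203]
tail [ 0.0995 -0.0603  0.1368]
F deck [-1.  -1.1 -1. ]
[ 0.593  0.112 -0.301 -0.003 -1.137  0.913]
```

apply_moves(increments=[0.005,0.02,-0.008,-0.006,-0.013,0.01,0.005,0.02,-0.015,-0.006,-0.013,0.01,0.004,0.018,-0.018,-0.006,-0.012,0.01,0.002,0,-0.018,0,0,0,0,0,0,0,0,0])

```text
t: 25.53
eef_pos: [0.5347, 0.185, 0.1876]
ee_rot: [-3.082, 0.002, -1.598]
force: [-1.2, -1.3, -1.3]
width: 0.0117
```

```bash
python3 - <<'E'
from goal import *
goal('up',.156,.02); where('up'); print(arm.get_state()['q'].round(3))
E
```

```text
t 25.53 d [ 0.028  -0.0042 -0.042 ] rv [-0.0035  0.0049 -0.0068] F [-1.2 -1.3 -1.3] M [-0.23  0.47  0.04] w 0.0117
nib [0.1581 0.0037 0.0707]
tail [0.0782 0.0033 0.0837]
F deck [-1.7 -1.3 -0.4]
[ 0.705  0.186 -0.367  0.047 -0.973  0.813]
```

apply_moves(increments=[0.008,-0.001,-0.011,-0.001,0.002,-0.002,0.008,-0.001,-0.011,-0.001,0.002,-0.002,0.006,-0.001,-0.01,-0.001,0.001,-0.002,0.004,0,-0.006,0,0,0,0,0,0,0,0,0])

```text
t: 25.95
eef_pos: [0.5624, 0.1809, 0.1515]
ee_rot: [-3.086, -0.001, -1.604]
force: [-0.1, 0.7, -1.2]
width: 0.0119
```

```bash
python3 - <<'E'
from goal import *
goal('up',.156,.006); where('up'); print(arm.get_state()['q'].round(3))
E
```

```text
t 25.95 d [ 0.0085 -0.0004 -0.0171] rv [-0.0007  0.0009 -0.0003] F [-0.1  0.7 -1.2] M [-0.06  0.28  0.02] w 0.0119
nib [1.592e-01 1.000e-04 2.490e-02]
tail [0.0793 0.0001 0.0382]
F deck [-0.8  0.7 -0.9]
[ 0.666  0.262 -0.357  0.047 -0.91   0.844]
```

apply_moves(increments=[0.004,0,-0.008,0,0,0,0.003,0,-0.006,0,0,0,0,0,0,0,0,0])

```text
t: 26.2
eef_pos: [0.5707, 0.1801, 0.1371]
ee_rot: [-3.085, -0.001, -1.606]
force: [-0.4, -0.4, -1.4]
width: 0.0119
```

```bash
python3 - <<'E'
from goal import *
goal('up',.155,.003); where('up')
E
```

```text
t 26.2 d [ 0.0012  0.0004 -0.0058] rv [-0.0011  0.0016  0.0014] F [-0.4 -0.4 -1.4] M [ 0.05  0.33 -0.06] w 0.0119
nib [ 0.1575 -0.0005  0.0085]
tail [ 0.0776 -0.0004  0.0217]
F deck [-1.1 -0.4 -0.9]
```

apply_moves(increments=[0.001,0,-0.004,0,0,0,0.0005,0,-0.002,0,0,0])

```text
t: 26.37
eef_pos: [0.5725, 0.1799, 0.131]
ee_rot: [-3.085, -0.001, -1.606]
force: [0.8, 0.1, -1.4]
width: 0.0119
```

```bash
python3 - <<'E'
from goal import *
where('up')
E
```

```text
nib [ 0.1554 -0.0006  0.0025]
tail [ 0.0755 -0.0004  0.0157]
F deck [-0.2  0.1 -1.6]
```

apply_moves(increments=[0.0005,0,-0.0015,0,0,0,0.0005,0,-0.0012,0,0,0])

```text
t: 26.53
eef_pos: [0.5732, 0.1799, 0.1286]
ee_rot: [-3.085, -0.001, -1.606]
force: [-13.0, 0.0, 17.6]
width: 0.0116
```

```bash
python3 - <<'E'
from goal import *
where('up')
E
```

```text
nib [ 1.546e-01 -6.000e-04  1.000e-04]
tail [ 0.0747 -0.0005  0.0134]
F deck [-0.2 -0.4 21.9]
```

apply_moves(increments=[-0.0018,0,0.0002,0,0,0,-0.0016,0,-0.001,0,0,0])

```text
t: 26.7
eef_pos: [0.5701, 0.1803, 0.1285]
ee_rot: [-3.084, -0.0, -1.606]
force: [-0.1, -0.3, -1.2]
width: 0.0114
```

```bash
python3 - <<'E'
from goal import *
where('up')
E
```

```text
nib [ 0.152  -0.0003  0.002 ]
tail [ 0.0721 -0.0002  0.0151]
F deck [-0.8 -0.3 -0.9]
```

apply_moves(increments=[-0.0012,0,-0.0018,0,0,0,-0.0014,0,-0.001,0,0,0])

```text
t: 26.87
eef_pos: [0.5672, 0.1805, 0.1257]
ee_rot: [-3.083, 0.0, -1.605]
force: [0.9, -0.3, -0.2]
width: 0.0121
```

```bash
python3 - <<'E'
from goal import *
where('up')
E
```

```text
nib [ 0.1481 -0.0002  0.0014]
tail [ 0.0681 -0.0001  0.0145]
F deck [ 0.6 -0.2 -0.7]
```

apply_moves(increments=[-0.0008,0,-0.0012,0,0,0,-0.0009,0,-0.0007,0,0,0])

```text
t: 27.03
eef_pos: [0.5657, 0.1806, 0.1241]
ee_rot: [-3.082, 0.0, -1.605]
force: [-1.5, -0.2, 2.6]
width: 0.0115
```

```bash
python3 - <<'E'
from goal import *
where('up')
E
```

```text
nib [ 1.459e-01 -1.000e-04  1.100e-03]
tail [0.0659 0.0001 0.0141]
F deck [ 0.3 -0.2  2.9]
```

apply_moves(increments=[-0.0012,0,-0.0009,0,0,0,-0.0012,0,-0.0008,0,0,0])

```text
t: 27.2
eef_pos: [0.5652, 0.1809, 0.1241]
ee_rot: [-3.078, 0.001, -1.604]
force: [4.7, -3.1, 3.4]
width: 0.0116
```

```bash
python3 - <<'E'
from goal import *
where('up')
E
```

```text
nib [0.1457 0.0002 0.0015]
tail [0.0657 0.0003 0.0142]
F deck [ 5.8 -2.9 -0.1]
```

Stopped against the batten (5.8 N). Now a sustained pull.

apply_moves(increments=[-0.0015,0,-0.0011,0,0,0,-0.0016,0,-0.0012,0,0,0,-0.0016,0,-0.0012,0,0,0,-0.0016,0,-0.0012,0,0,0])

```text
t: 27.53
eef_pos: [0.5647, 0.1811, 0.124]
ee_rot: [-3.066, 0.003, -1.602]
force: [5.4, -2.9, 5.8]
width: 0.012
```

```bash
python3 - <<'E'
from goal import *
where('up')
E
```

```text
nib [0.1457 0.0006 0.0024]
tail [0.0656 0.0006 0.0141]
F deck [ 7.8 -2.7  1.5]
```

apply_moves(increments=[-0.001,0,-0.0018,0,0,0,-0.0012,0,-0.0015,0,0,0,-0.0012,0,-0.0012,0,0,0])

```text
t: 27.78
eef_pos: [0.5644, 0.1812, 0.124]
ee_rot: [-3.058, 0.004, -1.6]
force: [3.1, -3.5, 3.8]
width: 0.0118
```

```bash
python3 - <<'E'
from goal import *
where('up')
save('side','s8.png'); a=cv2.resize(cv2.imread('pics/s8.png')[100:240,280:420],(600,600),interpolation=2); cv2.imwrite('pics/c8.png',a)
E
```

```text
nib [0.1457 0.0007 0.0029]
tail [0.0655 0.0007 0.014 ]
F deck [ 4.8 -3.4  1.2]
```

View pics/c8.png

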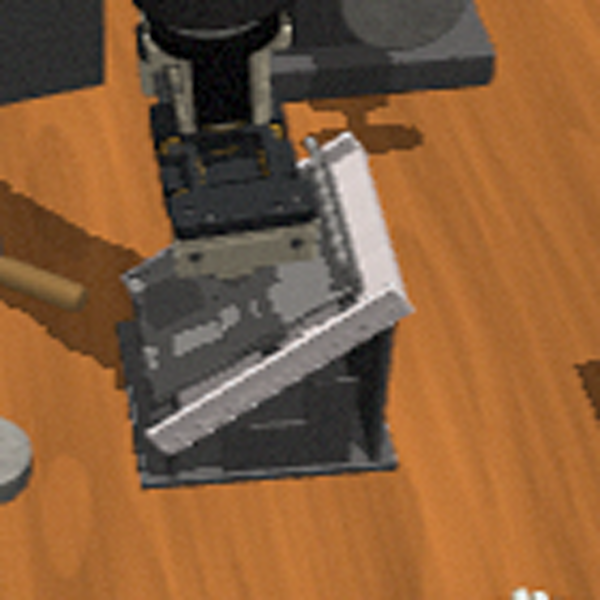

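The side view shows both slats shingled, with the upstand at the top at (335,215). The hand has pitched about 1.5° under the pull, so I'll rotate it back (head down) while pulling, then let go.

apply_moves(increments=[-0.001,0,-0.0007,0,0.012,0,-0.0012,0,-0.0008,0,0.012,0,-0.0014,0,-0.001,0,0.006,0,-0.0014,0,-0.001,0,0.006,0,-0.0014,0,-0.001,0,0.006,0])

```text
t: 28.25
eef_pos: [0.5648, 0.1822, 0.1249]
ee_rot: [-3.088, 0.008, -1.598]
force: [4.5, -4.1, 4.7]
width: 0.0117
```

```bash
python3 - <<'E'
from goal import *
where('up')
E
```

```text
nib [0.1454 0.0019 0.002 ]
tail [0.0655 0.0018 0.0154]
F deck [ 6.6 -3.9  1.1]
```

apply_moves(increments=[0.0002,-0.0005,-0.0018,0,0,0,0,-0.0005,-0.0018,0,0,0,-0.0012,0,-0.0012,0,0,0])

```text
t: 28.5
eef_pos: [0.5656, 0.1826, 0.124]
ee_rot: [-3.084, 0.01, -1.597]
force: [5.7, -4.8, 4.6]
width: 0.0113
```

```bash
python3 - <<'E'
from goal import *
where('up')
E
```

```text
nib [0.1457 0.0024 0.001 ]
tail [0.0657 0.0023 0.0141]
F deck [ 7.4 -4.6  0.3]
```

apply_moves(increments=[-0.0012,0,-0.0012,0,0,0,-0.0012,0,-0.0012,0,0,0,0,0,0,0,0,0])

```text
t: 28.75
eef_pos: [0.5655, 0.1824, 0.1242]
ee_rot: [-3.079, 0.011, -1.596]
force: [-1.7, 0.5, 2.3]
width: 0.0121
```

apply_moves(increments=[0,0,0,0,0,0,0,0,0,0,0,0,0,0,0,0,0,0,0,0,0,0,0,0,0,0,0,0,0,0,0,0,0,0,0,0,0,0,0.015,0,0,0,0,0,0.03,0,0,0,0,0,0.04,0,0,0,-0.02,0,0.04,0,0,0,-0.035,0,0.03,0,0,0,-0.038,0,0,0,0,0,-0.03,0,0,0,0,0,0,0,0,0,0,0], hand=0.55)

```text
t: 29.92
eef_pos: [0.4382, 0.1803, 0.2744]
ee_rot: [-3.091, 0.007, -1.601]
force: [-0.5, -0.9, -0.7]
width: 0.0396
```

```bash
cat > r3.py <<'E'
from goal import *
T=toolT(); s=arm.get_state(); print(s['t'],s['eef_pos'].round(3),s['force'].round(1))
for c in('wrist','top','side'): save(c,f'{c}9.png')
Rs=R.from_euler('y',9.7,degrees=True).as_matrix(); D=H(*pose_deck(DK))
def f(p):
    M=D@H(R.from_euler('z',p[2]).as_matrix()@Rs,np.array([p[0],p[1],0])-Rs@[.036,0,0]); return M[:3,:3],M[:3,3]
for c in('wrist','top','side'):
    v=[(c,f'{c}9.png',T if c=='wrist' else None)]
    m=slat_model(1); fit(m[:3]+m[4:],f,[.147,0,0],v,Ws=(5,4,3))
    m=slat_model(0); m[1:4]=[m[1][:8],m[2][:8]]; fit(m,f,[.092,0,0],v,Ws=(5,4,3))
a=cv2.imread('pics/wrist9.png')[:300]; b=cv2.imread('pics/side9.png')[100:240,260:440]
cv2.imwrite('pics/c9.png',np.vstack([a,cv2.resize(b,(386,300)) if 0 else np.hstack([cv2.resize(b,(386,300)),cv2.resize(cv2.imread('pics/top9.png')[160:270,170:263],(254,300))])]))
E
python3 r3.py
```

```text
29.9167 [0.438 0.18  0.274] [-0.5 -0.9 -0.7]
[ 0.1471  0.0039 -0.003 ] n 53 med|e| 0.48 [('wrist', 53, np.float64(0.48))]
[0.092  0.0036 0.0014] n 45 med|e| 0.49 [('wrist', 45, np.float64(0.49))]
[ 0.1426  0.0019 -0.0295] n 53 med|e| 0.5 [('top', 53, np.float64(0.5))]
[ 0.093   0.0016 -0.0204] n 45 med|e| 0.48 [('top', 45, np.float64(0.48))]
[ 0.1436  0.0039 -0.031 ] n 58 med|e| 0.51 [('side', 58, np.float64(0.51))]
[0.0889 0.0046 0.0418] n 46 med|e| 0.5 [('side', 46, np.float64(0.5))]
```

View pics/c9.png

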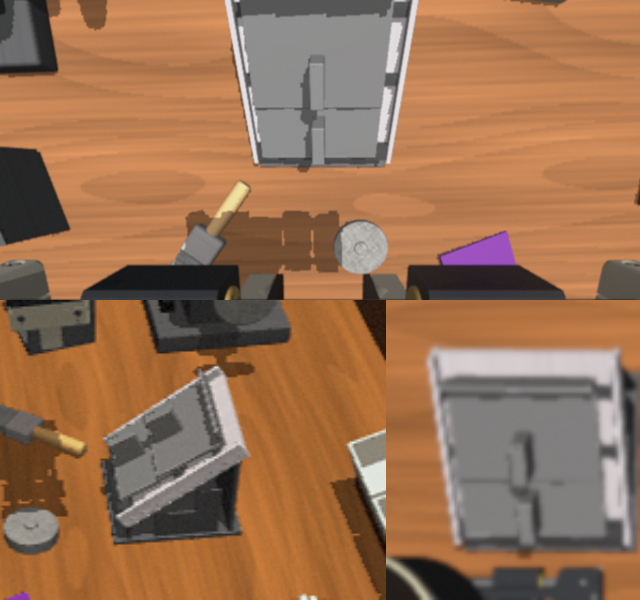

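```bash
python3 - <<'E'
import cv2
cv2.imwrite('pics/z9.png',cv2.resize(cv2.imread('pics/wrist9.png')[20:170,225:425],(800,600),interpolation=cv2.INTER_CUBIC))
E
```

```text
(no output)
```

View pics/z9.png

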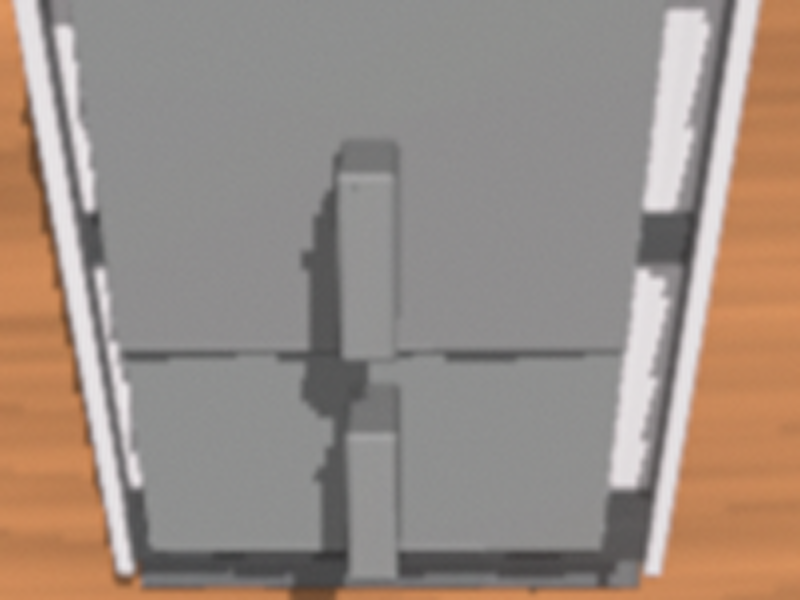

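Both slats are home, square and shingled. The gaps to the cheeks put each one about 3.5–4.5 mm left of centre, inside the 7 mm limit. The gripper is clear, so I'm handing in.

```bash
python3 -c "
from station import arm
s=arm.get_state(); print(s['t'],s['force']); print(arm.job_done())"
```

```text
30.0667 [-0.20072637 -0.58607355 -0.85105583]
the job is handed in; nothing more can be done
None
```

Both slats are on the deck, shingle fashion, and I handed the job in at about 30 s of the 64 s. The hand-in reported no verdict.

- **What I did:** I laid the plain slat on the lower batten, drew it down by its rib to a hard stop and let go. Then I laid the upstand slat on the upper batten over it in the same way. The pulls were about 8–12 N.
- **Highest force:** The largest force I read on a slat was 22 N, as the upstand slat's nib first met the deck. The fail limit is 40 N.
- **First attempt on the plain slat:** With the rib gripped square on, joint 3 reached the end of its range above the deck. I set the slat back on the bench and regripped it with the tool leaned forward; it was never forced.
- **Last checks, wrist camera:** The nibs are at deck x of about 92.0 and 147.1 mm, both slats are square to within 0.003 rad, and both lie about 3.5–4.5 mm left of centre (limit 7). The gripper is clear and no force shows on the tool.
- **Checks that disagreed:**
  - The last top and side camera fits differed: nibs at 93.0 and 88.9 mm for the plain slat, and 142.6 and 143.6 mm for the upstand. Their angles were up to 0.04 rad. I trusted the nearer wrist view and the hard stops.
  - My first deck height was about 4 mm too high, shown by touch, so I corrected it before placing the upstand slat.
- **Not seen directly:** Nib and tail heights off the deck come only from the hand pose and the flush look in the pictures.

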